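# Fit the galley stop pin in its block

## Robot

A 6-joint arm with a two-finger parallel gripper is mounted at the origin on the work surface. World frame = base frame: x ahead of the robot, y to its left, z up, the work surface at z = 0. Lengths are in m, angles in rad, forces in N, time in s.
With the tool pointing down it reaches from about 0.425 to 1.125 m from the base axis. Payload 14.9 kg.
Tool frame: the origin (TCP) lies on the mounting face of the last link; the fingertips stand 191 mm ahead of it and the grasp point (between the pads) lies 172 mm ahead of it; y points along the fingers, z is the direction in which the jaws open and shut, and the axes are right-handed (so a half turn about y gives the same grasp; the last joint's range is limited). The gripper opens to 91 mm and grips with 3 to 60 N. Pads are 32 mm wide; open, the fingers measure 118 mm over their backs; the gripper's body (76 mm by 178 mm) begins 60 mm behind the grasp point.
Start: joints at [1.269, 0.379, 1.734, -0, 1.028, -0.033], TCP at [0.186, 0.675, 0.405] pointing down, gripper open.
Joint ranges: [-2.77, 2.77], [-0.74, 2.19], [0, 2.66], [-1.06, 4.2], [0.31, 2.87], [-3.08, 3.08]. Speed limits (rad/s): [1.89, 1.89, 2.39, 3.14, 3.14, 3.14].

## Interface

Orientations are given as a unit quaternion [w, x, y, z].
In Python, from plant import env, cams, job_done gives the robot as it stands. The module is installed in compiled form; this text tells all that it offers.
- The arm moves only by the shell command python3 -m jog 'ROWS' [FORCE]. ROWS is JSON, a list of rows, each an object of numbers: "grip": the finger opening in cm, from 0 to 9.12; "tx", "ty", "tz": the shift along the tool's x, y, z in cm; "wx", "wy", "wz": the turn, a rotation vector about the tool's x, y, z in degrees. A call has 1 to 8 rows; each row shifts and turns the pose as measured when the row begins, along the tool's axes as they then stand; what a row does not reach is not made up. A row lasts 1/12 s, in which the tool goes at most 41.7 mm and 7.16 degrees, less where a joint would pass 70% of its speed; a pose out of reach is approached as far as the arm can. A call is refused whole if a number of a shift passes 4.17 or a number of a turn 7.16, either way. A call with a gripper value outside its range is refused whole. The fingers move at their own pace and stop on an object; FORCE is the grip in N (left out, the last holds). Time passes only in rows, so rows that do not move let the fingers close. It gives the time, the measured TCP pose, the force and the opening at its end, in the units of the state.
- env.get_obs(): the state, without advancing time (a new reading comes with each control period).
- cams.read_camera(name): name is "scene" or "top" or "wrist"; returns (picture, depth): 384x512x3 uint8, blue, green, red; 384x512 float32, m along the optical axis (not along the pixel's ray), 0 where there is no reading.
- cams.camera_model(name): a dict with "K" (3x3 intrinsics, pixels), "R" (3x3) and "t" (3): a world point X has camera coordinates R X + t. Camera axes: x right, y down, z forward; pixel columns grow to the right and rows downward; lengths in m; the calibration is good to about 2 mm. The wrist camera is an equidistant fisheye: a pixel r from the principal point sees the ray r / f radians off the axis. A picture is of the moment at which its call begins: read the wrist's pose just before it. camera_model takes no time and is no camera call; for the wrist camera it gives the pose at the moment of the call.
- job_done(): hands the job in, once; it reports no verdict.
The state is a dict: "time_s": time; "joint_pos": joint angles; "qvel": joint speeds; "joint_efforts": joint torques, N m; "eef_pos": TCP position; "orientation": TCP orientation; "wrist_force": force on the tool from outside, world axes, zero at the start; "wrist_torque": the same for the moment, N m; "opening": finger opening in m.
Only numpy, scipy, OpenCV 4.12 (cv2) and the standard library are available. Lean on these libraries where they do the work, as an engineer would, in place of code of your own. Each camera call takes 0.05 s, during which the arm holds its last target.

## Task

Get the green stop block ready for squaring up the next galley: lift the block's dust shutter over its yellow ridge and slide it fully open, so that it drops flat beyond the ridge. Then take the long pin with the red grip from the wooden rack and seat it upright, fully home, in the blind hole that lies out of sight somewhere in the floor of the well under the shutter; feel for it with the pin's tip. Let go of the pin, leave the shutter open, and leave the blue pin, the tape, the wooden block and the tin where they are.

Things in the scene. Friction and masses are not known exactly. Their poses are not given: they have to be found in the camera images.
- stop_block: Green cast block fixed to the bench, 100 (x) x 140 (y) x 46 mm high; origin at the centre of its underside, z up. Its top (deck) is at z 46 mm. Two steel rails 8 mm wide and 8 mm high run along y on the deck at x -28 and +28 mm. The square well lies at x 0, y -30 mm. The shutter slides along this frame's +y.
- well_mouth (a point): Centre of the mouth, at deck height, of the 30 x 30 mm well (walls along block x, y), under the shut shutter; axes as the block's. Black floor 26 mm below. In it one upright blind hole, 13.5 mm wide with 1 mm chamfer, 16 mm deep (flat bottom 42 mm below the mouth), its centre anywhere within 5 mm in x and 5 mm in y of the well's centre, new each time and too dark to see well.
- ridge_top (a point): Middle of the top of the yellow ridge that crosses the deck, at block x 0, y -3.5, z 51 mm: 46 mm long (x), 5 mm wide, 5 mm high. It holds the shutter shut.
- shutter_slide (a joint): How far the dust shutter has slid open along the block's +y (m): 0 shut (over the well), 0.058 fully open, end stop. Against the ridge it stops at about 0.002 unless it is lifted; from about 0.051 on it is past the ridge and can drop flat. About 1 N of friction.
- shutter_lift (a joint): How far the shutter is raised, in m: 0 lying flat on the deck, 0.010 at its upper stop. It must be raised more than 0.005 to pass the ridge; it falls by its own weight (0.12 kg) when let go.
- shutter_knob (a point): Centre of the top of the shutter's black knob, an upright bar 24 mm (block x) x 14 mm (block y) x 32 mm high in the middle of the aluminium shutter plate (45 x 44 x 4 mm). The knob top is 36 mm above the plate's underside, so 82 mm above the bench when flat. Axes as the block's. The shutter only rises and slides.
- rack: Wooden pin rack fixed to the bench, 60 (x) x 120 (y) x 40 mm high, origin at the centre of its underside. Two upright sockets, 13.5 mm across and 30 mm deep (bottom at z 10 mm), at x 0, y -30 and +30 mm; the two pins stand in them, either way round.
- stop_pin: The stop pin: steel shaft 12 mm in diameter with a 1.5 mm chamfered foot, and a red square grip at the top, 20 x 20 mm with faces across its x and y, 32 mm high; 108 mm long in all, about 0.11 kg. Origin at the centre of its foot, z up along the pin. Stands in the rack. Fully home in the block's hole its foot is at z 4 mm and its top at z 112 mm; on the well's floor, not in the hole, its foot is at z 20 mm.
- stop_pin_tip (a point): Centre of the foot of the stop pin (the body's origin).
- stop_pin_grip (a point): Centre of the stop pin's red grip, 92 mm above its foot.
- spare_pin: A shorter pin of the same shaft with a blue grip (20 x 20 x 32 mm), 84 mm long; origin at the centre of its foot. Stands in the rack's other socket. Not needed, leave alone.
- tape: Bystander: a brown tape roll lying flat, 90 mm across, 45 mm high; origin at the centre of its underside.
- wood_block: Bystander: a plain dark wood block lying flat, 50 x 110 x 23 mm; origin at the centre of its underside.
- tin: Bystander: a small red tin, 80 mm across, 50 mm high; origin at the centre of its underside.
Mind the look-alikes: they are no part of the job. Leave any black or white look-alike of the stop_pin alone.

How it is judged:
On the way, in this order (a step that is already met when the one before it is completed fails the run):
1. the shutter has been lifted over the ridge and lies flat, fully open (value of joint shutter_slide above 0.048 m and value of joint shutter_lift below 0.0025 m), for 0.2 s.
2. the stop pin is fully home in the blind hole (z of stop_pin_tip in the frame of stop_block below 0.007 m and horizontal distance between stop_pin_tip and well_mouth below 0.012 m and angle between stop_pin's own z axis and vertical below 0.08 rad), for 0.2 s.
At the end, for the whole second after the job is handed in: The stop pin stands upright (within 0.08 rad) at rest in the well, its foot below 7 mm in the block's frame (hole bottom 4 mm) and within 12 mm of the well's axis, released; the shutter is slid open more than 48 mm, past the ridge, and lies flat (raised less than 2.5 mm) (all of step 1 and all of step 2 and linear speed of stop_pin below 0.02 m/s and contact force between stop_pin and the fingers below 0.2 N); the robot touches nothing.
It fails at once if the blue pin is moved by more than 15 mm (distance of spare_pin from where it was at the start of the episode above 0.015 m).
It fails at once if the tape roll is moved by more than 20 mm (distance of tape from where it was at the start of the episode above 0.02 m).
It fails at once if the wooden block is moved by more than 20 mm (distance of wood_block from where it was at the start of the episode above 0.02 m).
It fails at once if the tin is moved by more than 20 mm (distance of tin from where it was at the start of the episode above 0.02 m).
It also fails if it takes over 72 s, if anything falls off the work surface, if the arm or the gripper's body presses on something with over 40 N, if the wrist force passes 120 N, or if a joint passes its speed limit or range.

## Working session

There is one attempt and no reset: what is moved stays moved. The work goes in short steps, Python scripts to look and compute and a shell command to move; the robot and the scene stay as the last step left them, time stands still between calls to the robot, and variables do not carry over. Pictures are saved under pics/ and viewed, and the job is handed in when it is done.

```bash
mkdir -p pics; ls; python3 - <<'E'
from plant import env,cams
import cv2
o=env.get_obs()
for k,v in o.items(): print(k,v)
for n in ["scene","top","wrist"]:
    m=cams.camera_model(n);print(n,m)
    p,d=cams.read_camera(n);cv2.imwrite(f"pics/{n}0.png",p)
    import numpy as np;np.save(f"pics/{n}0.npy",d)
E
```

```text
pics
time_s 0.0
joint_pos [ 1.26863567e+00  3.79428927e-01  1.73478494e+00  8.44744453e-06
  1.02850930e+00 -3.32679639e-02]
qvel [ 0.00082106 -0.00077815  0.00036049  0.0003538   0.00113104  0.00142801]
joint_efforts [-7.48919119e-04 -7.63726759e+01 -4.34365439e+01  6.51019067e-02
  4.25022945e-02 -1.00618581e-04]
eef_pos [0.18589173 0.67466946 0.40407184]
orientation [-0.70033165  0.70111898 -0.09485253  0.09471405]
wrist_force [0.4751816  0.05897835 0.23437755]
wrist_torque [ 0.01507369  0.00015723 -0.0021014 ]
opening 0.09128586154026576
scene {'K': array([[448.28301419,   0.        , 255.08136691],
       [  0.        , 448.28301419, 195.31929054],
       [  0.        ,   0.        ,   1.        ]]), 'R': array([[-0.84275901,  0.53821815, -0.00885899],
       [ 0.33635022,  0.51367595, -0.789307  ],
       [-0.4202687 , -0.66817531, -0.61393483]]), 't': array([ 0.47319847, -0.14700318,  1.28633194])}
top {'K': array([[357.15700597,   0.        , 252.46717239],
       [  0.        , 357.15700597, 190.62334494],
       [  0.        ,   0.        ,   1.        ]]), 'R': array([[ 0.00295727, -0.99986891, -0.0159191 ],
       [-0.99377333, -0.00116539, -0.11141461],
       [ 0.11138145,  0.01614946, -0.9936465 ]]), 't': array([0.03854536, 0.59979709, 0.96968034])}
wrist {'K': array([[297.31863964,   0.        , 259.811961  ],
       [  0.        , 297.31863964, 194.21740737],
       [  0.        ,   0.        ,   1.        ]]), 'R': array([[ 2.64557573e-01,  9.64369891e-01, -5.76655594e-05],
       [ 9.22347167e-01, -2.53011933e-01,  2.91994289e-01],
       [ 2.81575911e-01, -7.73024881e-02, -9.56420060e-01]]), 't': array([-0.70101371, -0.03456132,  0.39141489])}
```

View pics/scene0.png

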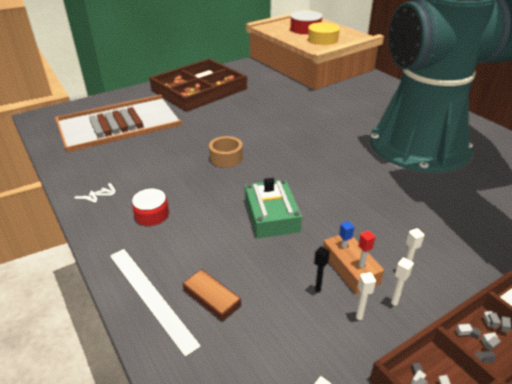

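View pics/top0.png

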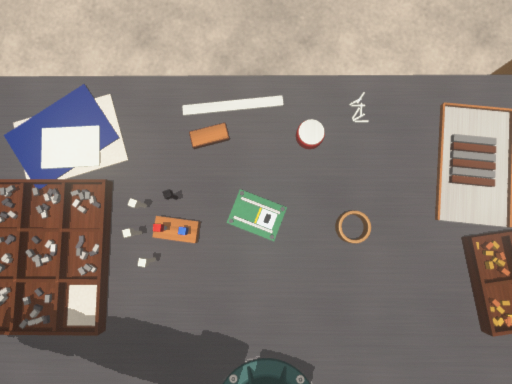

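View pics/wrist0.png

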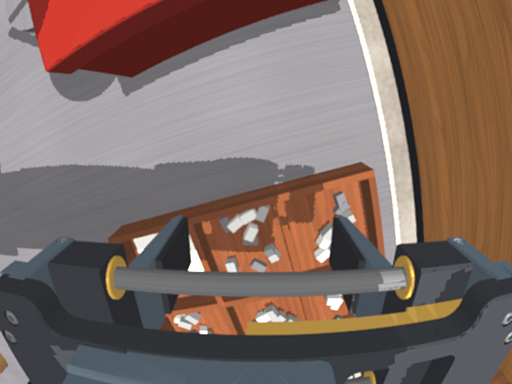

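```bash
cat > h.py <<'E'
import numpy as np,cv2
from plant import env,cams
def ray(n,uv,m=None):
    m=m or cams.camera_model(n); K,R,t=m["K"],np.array(m["R"]),np.array(m["t"])
    x=(uv[0]-K[0,2])/K[0,0]; y=(uv[1]-K[1,2])/K[1,1]
    if n=="wrist":
        r=np.hypot(x,y); d=np.array([0,0,1.]) if r<1e-9 else np.array([x/r*np.sin(r),y/r*np.sin(r),np.cos(r)])
    else: d=np.array([x,y,1.])
    return -R.T@t, R.T@d
def onz(n,uv,z,m=None):
    c,d=ray(n,uv,m); return c+d*(z-c[2])/d[2]
def proj(n,X,m=None):
    m=m or cams.camera_model(n); K,R,t=m["K"],np.array(m["R"]),np.array(m["t"])
    p=R@np.array(X)+t
    if n=="wrist":
        th=np.arctan2(np.hypot(p[0],p[1]),p[2]); q=p[:2]/np.hypot(p[0],p[1])*th
    else: q=p[:2]/p[2]
    return q*K[0,0]+K[:2,2]
def tri(a,b):
    (c1,d1),(c2,d2)=a,b
    A=np.stack([d1,-d2],1); s=np.linalg.lstsq(A,c2-c1,rcond=None)[0]
    p,q=c1+d1*s[0],c2+d2*s[1]; return (p+q)/2,np.linalg.norm(p-q)
E
python3 - <<'E'
import cv2,numpy as np
t=cv2.imread('pics/top0.png');s=cv2.imread('pics/scene0.png')
a=cv2.resize(t[170:280,115:300],None,fx=4,fy=4,interpolation=cv2.INTER_CUBIC)
b=cv2.resize(s[165:330,235:435],None,fx=4,fy=3.6,interpolation=cv2.INTER_CUBIC)
cv2.imwrite('pics/a.png',a);cv2.imwrite('pics/b.png',b)
E
```

```text
(no output)
```

View pics/a.png

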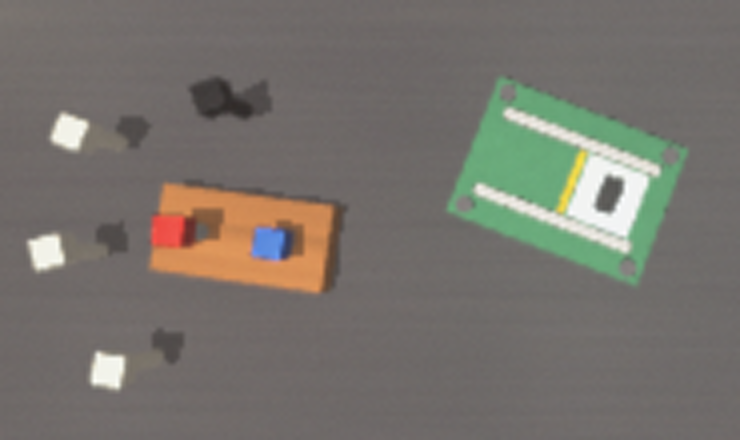

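View pics/b.png

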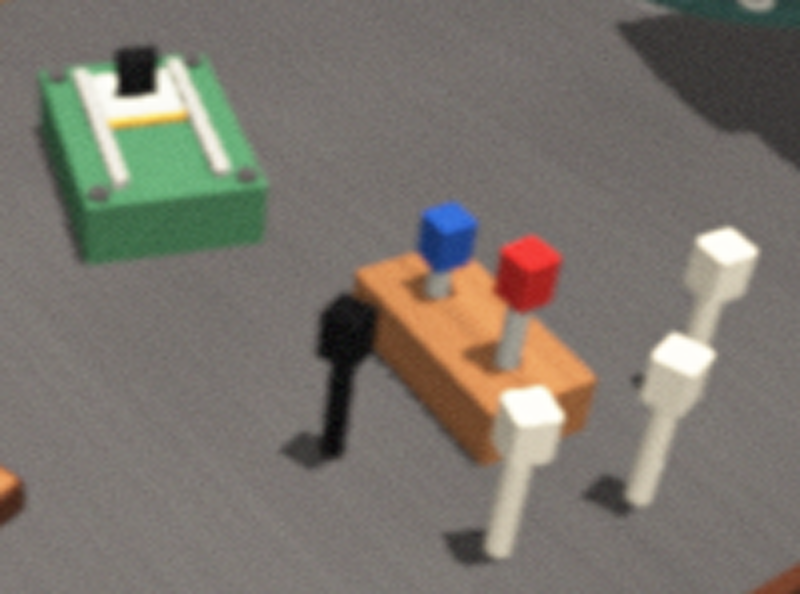

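```bash
cat > meas.py <<'E'
from h import *
t=cv2.imread('pics/top0.png');s=cv2.imread('pics/scene0.png')
mt=cams.camera_model("top");ms=cams.camera_model("scene")
hsv=cv2.cvtColor(t,cv2.COLOR_BGR2HSV)
def big(m):
    c,_=cv2.findContours(m,cv2.RETR_EXTERNAL,cv2.CHAIN_APPROX_NONE);return max(c,key=cv2.contourArea)
def roi(m,a,b,c,d):
    z=np.zeros_like(m);z[a:b,c:d]=m[a:b,c:d];return z
g=roi(cv2.inRange(hsv,(60,80,40),(85,255,255)),180,250,215,300)
c=cv2.convexHull(big(g));r=cv2.minAreaRect(c);print('green',r)
bp=np.array([onz("top",p,.046,mt)[:2] for p in cv2.boxPoints(r)]);print(bp,bp.mean(0));print([np.linalg.norm(bp[i]-bp[i-1]) for i in range(4)])
for i in range(4): v=bp[i]-bp[i-1];print('ang',np.degrees(np.arctan2(v[1],v[0])))
def cen(m):
    M=cv2.moments(m,True);return M['m10']/M['m00'],M['m01']/M['m00'],M['m00']
y=roi(cv2.inRange(hsv,(22,100,100),(35,255,255)),180,250,215,300);u=cen(y);print('ridge',u,onz("top",u,.051,mt))
k=roi(cv2.inRange(t,(0,0,0),(60,60,60)),208,228,258,278);u=cen(k);print('knob',u,onz("top",u,.082,mt))
hs=cv2.cvtColor(s,cv2.COLOR_BGR2HSV)
for nm,lo,hi,h in (('red',(0,150,80),(8,255,255),None),('blue',(105,130,60),(125,255,255),None)):
    a=roi(cv2.inRange(hsv,lo,hi),210,250,145,195);b=roi(cv2.inRange(hs,lo,hi),215,260,330,385)
    ua,ub=cen(a),cen(b);print(nm,ua,ub,tri(ray("top",ua,mt),ray("scene",ub,ms)))
    print(' topplane at .118/.094',onz("top",ua,.118 if nm=='red' else .094,mt))
w=roi(cv2.inRange(hsv,(5,120,60),(16,255,255)),205,260,145,210)
c=cv2.convexHull(big(w));r=cv2.minAreaRect(c);bp=np.array([onz("top",p,.04,mt)[:2] for p in cv2.boxPoints(r)])
print('rack',r,bp,bp.mean(0));print([np.linalg.norm(bp[i]-bp[i-1]) for i in range(4)])
for i in range(4): v=bp[i]-bp[i-1];print('ang',np.degrees(np.arctan2(v[1],v[0])))
E
python3 meas.py
```

```text
green ((254.1724090576172, 214.0689697265625), (45.309661865234375, 34.91072082519531), 21.801406860351562)
[[ 0.51177322  0.11036559]
 [ 0.60159455  0.07529008]
 [ 0.55500238 -0.04115361]
 [ 0.4662551  -0.0052259 ]] [0.53365631 0.03481904]
[np.float64(0.12423079736266661), np.float64(0.09642698588194719), np.float64(0.12541915307733573), np.float64(0.09574382678967164)]
ang 68.50625511262157
ang -21.330796743377974
ang -111.80764424117325
ang 157.96033858047258
ridge (257.5, 215.0, 30.0) [0.5306035  0.02551735 0.051     ]Traceback (most recent call last):
  File "meas.py", line 16, in <module>
    k=roi(cv2.inRange(t,(0,0,0),(60,60,60)),208,228,258,278);u=cen(k);print('knob',u,onz("top",u,.082,mt))
                                                               ~~~^^^
  File "meas.py", line 14, in cen
    M=cv2.moments(m,True);return M['m10']/M['m00'],M['m01']/M['m00'],M['m00']
                                 ~~~~~~~~^~~~~~~~~
ZeroDivisionError: float division by zero
```

```bash
sed -i 's/(60,80,40),(85,255,255)/(55,45,30),(90,255,255)/; s/(60,60,60)),208,228,258,278/(95,95,95)),211,226,262,274/' meas.py; python3 meas.py
```

```text
green ((256.4208984375, 214.77479553222656), (51.05314636230469, 36.76240539550781), 21.25050163269043)
[[ 0.50959706  0.11223501]
 [ 0.60455004  0.07622412]
 [ 0.5533186  -0.0554199 ]
 [ 0.45961926 -0.01837509]] [0.53177124 0.02866604]
[np.float64(0.13984555356453912), np.float64(0.10155222147360038), np.float64(0.14126148900779145), np.float64(0.10075655928432416)]
ang 69.06071200949972
ang -20.76921509820557
ang -111.26431948758973
ang 158.42822781129655
ridge (257.5, 215.0, 30.0) [0.5306035  0.02551735 0.051     ]
knob (267.2352941176471, 217.94117647058823, 17.0) [ 5.21530520e-01 -3.45760524e-04  8.20000000e-02]
red (157.1917808219178, 227.46575342465752, 73.0) (366.3319502074689, 240.57261410788382, 241.0) (array([0.49682878, 0.28383442, 0.10494758]), np.float64(0.003831817432526735))
 topplane at .118/.094 [0.49531429 0.28149282 0.118     ]
blue (182.0, 230.5, 42.0) (346.3645833333333, 230.02604166666666, 192.0) (array([0.48905725, 0.22431142, 0.08178788]), np.float64(0.003349673518400338))
 topplane at .118/.094 [0.48779726 0.22284019 0.094     ]
rack ((175.4584197998047, 228.9716033935547), (44.13697814941406, 21.708189010620117), 7.765166282653809) [[0.47038803 0.31675802]
 [0.52978292 0.31060085]
 [0.51355206 0.18826253]
 [0.45448779 0.1951954 ]] [0.4920527 0.2527042]
[np.float64(0.12259807973802671), np.float64(0.05971317972338736), np.float64(0.1234103071114539), np.float64(0.05946977045542205)]
ang 82.5480842953452
ang -5.918433993140131
ang -97.55740617402108
ang 173.3053468857503
```

```bash
cat >> h.py <<'E'
from scipy.spatial.transform import Rotation as Ro
def pose():
    o=env.get_obs(); q=o["orientation"]; return o,np.array(o["eef_pos"]),Ro.from_quat([q[1],q[2],q[3],q[0]])
def plan(gx,gy,gz,ang):
    """grasp point target; ang=world angle deg of jaw axis (tool z), mod 180"""
    o,p,R=pose(); M=R.as_matrix()
    cur=np.degrees(np.arctan2(M[1,2],M[0,2])); da=(ang-cur+90)%180-90
    # target R: y down, z at cur+da
    a=np.radians(cur+da); z=np.array([np.cos(a),np.sin(a),0]);y=np.array([0,0,-1.]);T=np.stack([np.cross(y,z),y,z],1)
    rv=np.degrees((R.inv()*Ro.from_matrix(T)).as_rotvec())
    d=np.array([gx,gy,gz+.172])-p
    print('t',round(o['time_s'],2),'p',p.round(4),'grasp',(p+.172*M[:,1]).round(4),'jaw',round(cur,2),'q6',round(o['joint_pos'][5],2),'open',round(o['opening'],4),'F',np.round(o['wrist_force'],2))
    print('turn deg',rv.round(2),'rows',round(np.abs(rv).max()/7.16,2));
    print('shift cm after turn',(T.T@d*100).round(2),' now axes',(M.T@d*100).round(2),'rows',np.linalg.norm(d)/.0417)
E
python3 - <<'E'
from h import *
plan(.5212,.0007,.19,68.9)
E
```

```text
t 0.15 p [0.1859 0.6747 0.4042] grasp [0.1858 0.6746 0.2322] jaw 74.6 q6 -0.03 open 0.0913 F [ 0.73 -0.78  0.19]
turn deg [0.05 5.7  0.  ] rows 0.8
shift cm after turn [ 55.55   4.22 -50.81]  now axes [ 50.23   4.27 -56.08] rows 18.082389846469045
```

```bash
python3 -m jog '[{"wy":5.7},{"tx":2.8,"ty":0.1,"tz":-2.5},{"tx":2.8,"ty":0.1,"tz":-2.5},{"tx":2.8,"ty":0.1,"tz":-2.5},{"tx":2.8,"ty":0.1,"tz":-2.5},{"tx":2.8,"ty":0.1,"tz":-2.5},{"tx":2.8,"ty":0.1,"tz":-2.5},{"tx":2.8,"ty":0.1,"tz":-2.5}]'; python3 -m jog '[{"tx":2.8,"ty":0.1,"tz":-2.5},{"tx":2.8,"ty":0.1,"tz":-2.5},{"tx":2.8,"ty":0.1,"tz":-2.5},{"tx":2.8,"ty":0.1,"tz":-2.5},{"tx":2.8,"ty":0.1,"tz":-2.5},{"tx":2.8,"ty":0.1,"tz":-2.5},{"tx":2.8,"ty":0.1,"tz":-2.5}]';python3 -c "
from h import *
plan(.5212,.0007,.19,68.9)"
```

```text
t 0.15 p [0.1859 0.6747 0.4042] grasp [0.1858 0.6746 0.2322] jaw 74.6 q6 -0.03 open 0.0913 F [ 0.73 -0.78  0.19]
turn deg [0.05 5.7  0.  ] rows 0.8
shift cm after turn [ 55.55   4.22 -50.81]  now axes [ 50.23   4.27 -56.08] rows 18.082389846469045invalid input
invalid input
```

```bash
python3 -m jog '[{"wy":5.7}]'; python3 -m jog '[{"grip":9.1,"tx":0,"ty":0,"tz":0,"wx":0,"wy":5.7,"wz":0}]'
```

```text
time_s: 0.23
eef_pos: [0.1858, 0.6747, 0.404]
orientation: [-0.695, 0.696, -0.129, 0.129]
wrist_force: [0.2, 0.7, 0.4]
opening: 0.0908invalid input
```

```bash
python3 -m jog '[{"tx":2.8,"ty":0.1,"tz":-2.5}]'
```

```text
invalid input
```

```bash
python3 -m jog '[{"tx":2.8,"ty":0.1,"tz":-2.5,"wx":0.0,"wy":0.0,"wz":0.0}]'
```

```text
invalid input
```

```bash
python3 -m jog '[{"grip":9.0,"tx":2.8,"ty":0.1,"tz":-2.5,"wx":0.0,"wy":0.0,"wz":0.0}]'
```

```text
time_s: 0.32
eef_pos: [0.2016, 0.644, 0.4031]
orientation: [0.695, -0.695, 0.131, -0.13]
wrist_force: [-0.1, 1.2, 1.1]
opening: 0.0901
```

```bash
python3 -m jog '[{"tx":2.8,"ty":0.1,"tz":-2.5}]'; echo rc $?
```

```text
rc 1invalid input
```

```bash
python3 -m jog '[{"grip":9.0,"tx":2.8,"ty":0.1,"tz":-2.5}]'; echo rc $?
```

```text
rc 1invalid input
```

```bash
python3 -m jog '[{"grip":9,"tx":2.8,"ty":0.1,"tz":-2.5,"wx":0,"wy":0,"wz":0},{"grip":9,"tx":2.8,"ty":0.1,"tz":-2.5,"wx":0,"wy":0,"wz":0}]'; echo rc $?
```

```text
time_s: 0.48
eef_pos: [0.2355, 0.5757, 0.4001]
orientation: [0.695, -0.695, 0.13, -0.13]
wrist_force: [0.9, -0.1, 0.5]
opening: 0.0896
rc 0
```

```bash
python3 -m jog '[{"grip":8,"tx":2.8,"ty":0.1,"tz":-2.5,"wx":0,"wy":0,"wz":0},{"grip":8,"tx":2.8,"ty":0.1,"tz":-2.5,"wx":0,"wy":0,"wz":0},{"grip":7,"tx":2.8,"ty":0.1,"tz":-2.5,"wx":0,"wy":0,"wz":0},{"grip":7,"tx":2.8,"ty":0.1,"tz":-2.5,"wx":0,"wy":0,"wz":0},{"grip":7,"tx":2.8,"ty":0.1,"tz":-2.5,"wx":0,"wy":0,"wz":0},{"grip":7,"tx":2.8,"ty":0.1,"tz":-2.5,"wx":0,"wy":0,"wz":0},{"grip":7,"tx":2.8,"ty":0.1,"tz":-2.5,"wx":0,"wy":0,"wz":0},{"grip":7,"tx":2.8,"ty":0.1,"tz":-2.5,"wx":0,"wy":0,"wz":0}]'; python3 -c "
from h import *
plan(.5212,.0007,.19,68.9)"
```

```text
time_s: 1.15
eef_pos: [0.3749, 0.2948, 0.3906]
orientation: [-0.695, 0.696, -0.129, 0.128]
wrist_force: [0.3, 0.2, 0.6]
opening: 0.0697
t 1.15 p [0.3749 0.2948 0.3906] grasp [0.3748 0.2947 0.2186] jaw 69.03 q6 -0.59 open 0.0697 F [0.31 0.2  0.63]
turn deg [ 0.05  0.13 -0.03] rows 0.02
shift cm after turn [ 24.24   2.86 -22.18]  now axes [ 24.19   2.87 -22.23] rows 7.9079543650547715
```

```bash
python3 -m jog '[{"grip":6,"tx":2.8,"ty":0.2,"tz":-2.5,"wx":0,"wy":0,"wz":0},{"grip":6,"tx":2.8,"ty":0.2,"tz":-2.5,"wx":0,"wy":0,"wz":0},{"grip":6,"tx":2.8,"ty":0.2,"tz":-2.5,"wx":0,"wy":0,"wz":0},{"grip":6,"tx":2.8,"ty":0.2,"tz":-2.5,"wx":0,"wy":0,"wz":0},{"grip":6,"tx":2.8,"ty":0.2,"tz":-2.5,"wx":0,"wy":0,"wz":0},{"grip":6,"tx":2.8,"ty":0.2,"tz":-2.5,"wx":0,"wy":0,"wz":0},{"grip":6,"tx":2.8,"ty":0.2,"tz":-2.5,"wx":0,"wy":0,"wz":0},{"grip":6,"tx":2.8,"ty":0.2,"tz":-2.5,"wx":0,"wy":0,"wz":0}]'; python3 -c "
from h import *
plan(.5212,.0007,.19,68.9)
m=cams.camera_model('wrist');p,d=cams.read_camera('wrist');cv2.imwrite('pics/w1.png',p);np.savez('pics/w1',**m)
print(proj('wrist',[.5212,.0007,.082],m))
"
```

```text
time_s: 1.82
eef_pos: [0.5155, 0.0126, 0.375]
orientation: [0.696, -0.695, 0.128, -0.129]
wrist_force: [0.7, 0.8, -0.3]
opening: 0.0595
t 1.82 p [0.5155 0.0126 0.375 ] grasp [0.5157 0.0127 0.203 ] jaw 69.06 q6 -1.23 open 0.0595 F [ 0.67  0.79 -0.34]
turn deg [-0.05  0.16  0.09] rows 0.02
shift cm after turn [ 0.97  1.3  -0.91]  now axes [ 0.96  1.3  -0.91] rows 0.4459461855286022
[248.56058045 201.96096876]
```

View pics/w1.png

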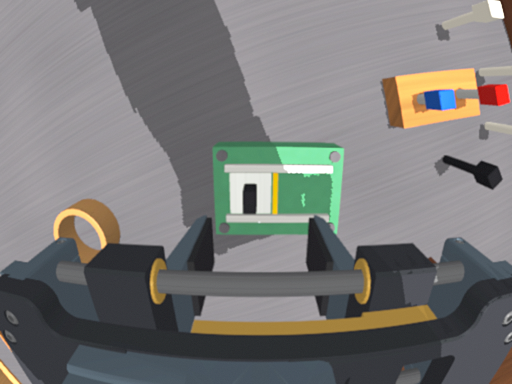

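```bash
cat > m2.py <<'E'
from h import *
import sys
f=sys.argv[1]
m=dict(np.load(f'pics/{f}.npz'));p=cv2.imread(f'pics/{f}.png');hsv=cv2.cvtColor(p,cv2.COLOR_BGR2HSV)
g=cv2.inRange(hsv,(55,60,30),(85,255,255));c,_=cv2.findContours(g,0,1);c=max(c,key=cv2.contourArea)
x,y,w,h=cv2.boundingRect(c);print('green box',x,y,w,h)
hull=cv2.convexHull(c)[:,0]
W=np.array([onz('wrist',q,.046,m)[:2] for q in hull]).astype(np.float32)
r=cv2.minAreaRect(W*1000);print('block rect mm',r)
ye=cv2.inRange(hsv,(20,120,100),(35,255,255));z=np.zeros_like(ye);z[y:y+h,x:x+w]=ye[y:y+h,x:x+w]
M=cv2.moments(z,True);u=(M['m10']/M['m00'],M['m01']/M['m00']);print('ridge',u,onz('wrist',u,.051,m))
c=-m['R'].T@m['t'];print('cam',c)
for X in ([.5212,.0007,.082],[.5212,.0007,.05]): print(proj('wrist',X,m))
E
python3 m2.py w1; python3 -c "
import cv2
p=cv2.imread('pics/w1.png');cv2.imwrite('pics/w1c.png',cv2.resize(p[135:245,205:350],None,fx=5,fy=5,interpolation=cv2.INTER_CUBIC))"
```

```text
green box 212 142 132 93
block rect mm ((530.833251953125, 29.71324920654297), (140.6947784423828, 105.6386489868164), 68.7942886352539)
ridge (274.77272727272725, 193.74545454545455) [0.53188785 0.02549653 0.051     ]
cam [0.43926042 0.0431376  0.35516772]
[248.56058045 201.96096876]
[249.58707875 192.46201233]
```

View pics/w1c.png

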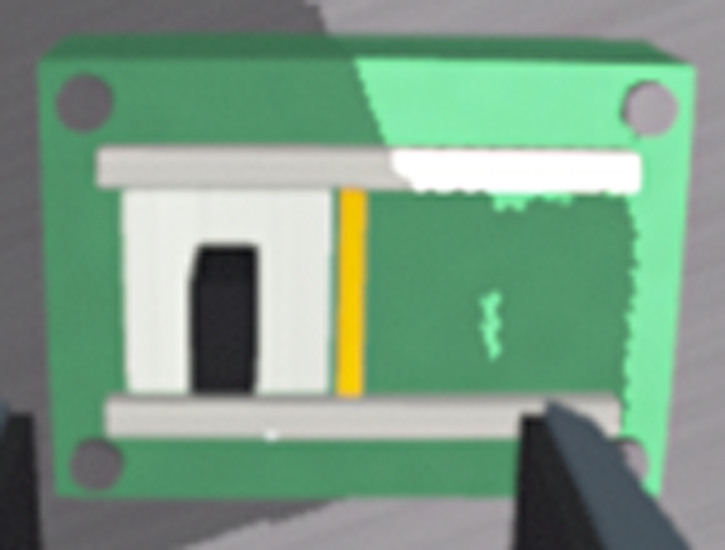

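```bash
python3 -c "
from h import *
plan(.5217,.001,.074,68.9)"; python3 -m jog '[{"grip":5,"tx":1.0,"ty":0,"tz":-0.9,"wx":0,"wy":0,"wz":0},{"grip":5,"tx":0,"ty":3,"tz":0,"wx":0,"wy":0.2,"wz":0},{"grip":5,"tx":0,"ty":3,"tz":0,"wx":0,"wy":0,"wz":0},{"grip":5,"tx":0,"ty":2,"tz":0,"wx":0,"wy":0,"wz":0},{"grip":5,"tx":0,"ty":2,"tz":0,"wx":0,"wy":0,"wz":0}]'; python3 -c "
from h import *
plan(.5217,.001,.074,68.9)"
```

```text
t 1.87 p [0.5179 0.0086 0.3752] grasp [0.5185 0.0084 0.2032] jaw 68.98 q6 -1.23 open 0.0603 F [-0.17 -0.56  0.92]
turn deg [-0.02  0.08  0.2 ] rows 0.03
shift cm after turn [ 0.62 12.92 -0.57]  now axes [ 0.58 12.92 -0.58] rows 3.104408215402575
time_s: 2.28
eef_pos: [0.5281, -0.0091, 0.2759]
orientation: [0.695, -0.694, 0.128, -0.137]
wrist_force: [0.1, -0.6, -1.1]
opening: 0.0501
t 2.28 p [ 0.5281 -0.0091  0.2759] grasp [ 0.5303 -0.0094  0.1039] jaw 68.33 q6 -1.25 open 0.0501 F [ 0.13 -0.63 -1.12]
turn deg [-0.18 -0.57  0.71] rows 0.1
shift cm after turn [-0.96  2.99  0.72]  now axes [-1.01  2.98  0.7 ] rows 0.7713926495765692
```

```bash
python3 -m jog '[{"grip":5,"tx":-1.0,"ty":0,"tz":0.7,"wx":-0.2,"wy":-0.6,"wz":0.7},{"grip":5,"tx":0,"ty":0,"tz":0,"wx":0,"wy":0,"wz":0},{"grip":5,"tx":0,"ty":0,"tz":0,"wx":0,"wy":0,"wz":0}]'; python3 -c "
from h import *
plan(.5217,.001,.074,68.9)"
```

```text
time_s: 2.53
eef_pos: [0.5194, 0.002, 0.2723]
orientation: [-0.695, 0.696, -0.132, 0.126]
wrist_force: [0.6, 0.7, 0.4]
opening: 0.0501
t 2.53 p [0.5194 0.002  0.2723] grasp [0.5179 0.0019 0.1003] jaw 68.95 q6 -1.24 open 0.0501 F [0.56 0.69 0.4 ]
turn deg [ 0.18  0.05 -0.45] rows 0.06
shift cm after turn [ 0.25  2.63 -0.01]  now axes [0.27 2.63 0.  ] rows 0.633675743431616
```

```bash
python3 -m jog '[{"grip":4,"tx":0.2,"ty":1.3,"tz":0,"wx":0.1,"wy":0,"wz":-0.3},{"grip":4,"tx":0,"ty":1.2,"tz":0,"wx":0,"wy":0,"wz":0},{"grip":4,"tx":0,"ty":0,"tz":0,"wx":0,"wy":0,"wz":0}]'; python3 -c "
from h import *
plan(.5217,.001,.074,68.9)
m=cams.camera_model('wrist');p,d=cams.read_camera('wrist');cv2.imwrite('pics/w2.png',p);np.savez('pics/w2',**m)"
```

```text
time_s: 2.78
eef_pos: [0.5221, 0.002, 0.2501]
orientation: [-0.695, 0.695, -0.128, 0.13]
wrist_force: [-1.2, 0.6, -0.6]
opening: 0.0397
t 2.78 p [0.5221 0.002  0.2501] grasp [0.5225 0.0019 0.0781] jaw 69.04 q6 -1.25 open 0.0397 F [-1.16  0.56 -0.64]
turn deg [-0.02  0.14  0.14] rows 0.02
shift cm after turn [-0.    0.41 -0.11]  now axes [-0.    0.41 -0.11] rows 0.10081328487548448
```

View pics/w2.png

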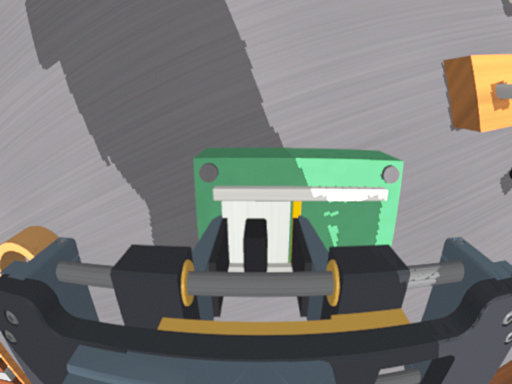

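```bash
python3 -m jog '[{"grip":3,"tx":0,"ty":0.4,"tz":-0.1,"wx":0,"wy":0,"wz":0},{"grip":1,"tx":0,"ty":0,"tz":0,"wx":0,"wy":0,"wz":0},{"grip":1,"tx":0,"ty":0,"tz":0,"wx":0,"wy":0,"wz":0},{"grip":1,"tx":0,"ty":0,"tz":0,"wx":0,"wy":0,"wz":0},{"grip":1,"tx":0,"ty":0,"tz":0,"wx":0,"wy":0,"wz":0},{"grip":1,"tx":0,"ty":0,"tz":0,"wx":0,"wy":0,"wz":0},{"grip":1,"tx":0,"ty":0,"tz":0,"wx":0,"wy":0,"wz":0}]' 25; python3 -c "
from h import *
plan(.5217,.001,.074,68.9)"
```

```text
time_s: 3.42
eef_pos: [0.5227, 0.0008, 0.2492]
orientation: [0.695, -0.695, 0.127, -0.131]
wrist_force: [0.3, -1.2, -0.3]
opening: 0.0137
t 3.42 p [0.5227 0.0008 0.2492] grasp [0.5237 0.0007 0.0772] jaw 69.02 q6 -1.25 open 0.0137 F [ 0.35 -1.18 -0.31]
turn deg [-0.07  0.12  0.31] rows 0.04
shift cm after turn [-0.1   0.32 -0.02]  now axes [-0.1   0.32 -0.02] rows 0.08031548943392065
```

```bash
python3 -m jog '[{"grip":1,"tx":0,"ty":-0.4,"tz":0,"wx":0,"wy":0,"wz":0},{"grip":1,"tx":0,"ty":-0.4,"tz":0,"wx":0,"wy":0,"wz":0},{"grip":1,"tx":0,"ty":0,"tz":0,"wx":0,"wy":0,"wz":0}]' ; python3 -c "
from h import *
plan(.5217,.001,.085,68.9)"
```

```text
time_s: 3.67
eef_pos: [0.5228, 0.0008, 0.258]
orientation: [0.695, -0.695, 0.127, -0.131]
wrist_force: [-0.7, 0.1, 0.6]
opening: 0.0139
t 3.67 p [0.5228 0.0008 0.258 ] grasp [0.5237 0.0007 0.086 ] jaw 69.02 q6 -1.25 open 0.0139 F [-0.74  0.07  0.59]
turn deg [-0.07  0.12  0.31] rows 0.04
shift cm after turn [-0.11  0.1  -0.02]  now axes [-0.11  0.1  -0.02] rows 0.03506927234609945
```

```bash
python3 -m jog '[{"grip":1,"tx":0,"ty":0,"tz":1,"wx":0,"wy":0,"wz":0},{"grip":1,"tx":0,"ty":0,"tz":1,"wx":0,"wy":0,"wz":0},{"grip":1,"tx":0,"ty":0,"tz":0,"wx":0,"wy":0,"wz":0}]' ; python3 -c "
from h import *
plan(.5217+.057*.36,.001+.057*.933,.085,68.9)"
```

```text
time_s: 3.92
eef_pos: [0.5304, 0.0208, 0.2585]
orientation: [0.695, -0.695, 0.127, -0.131]
wrist_force: [-0.2, 0.6, -1.6]
opening: 0.0139
t 3.92 p [0.5304 0.0208 0.2585] grasp [0.5314 0.0207 0.0865] jaw 68.96 q6 -1.21 open 0.0139 F [-0.19  0.56 -1.64]
turn deg [-0.07  0.06  0.32] rows 0.05
shift cm after turn [-0.1   0.15  3.54]  now axes [-0.1   0.16  3.54] rows 0.8498117556382957
```

```bash
python3 -m jog '[{"grip":1,"tx":0,"ty":0,"tz":1,"wx":0,"wy":0,"wz":0},{"grip":1,"tx":0,"ty":0,"tz":1,"wx":0,"wy":0,"wz":0},{"grip":1,"tx":0,"ty":0,"tz":1,"wx":0,"wy":0,"wz":0},{"grip":1,"tx":0,"ty":0,"tz":0.4,"wx":0,"wy":0,"wz":0},{"grip":1,"tx":0,"ty":0,"tz":0,"wx":0,"wy":0,"wz":0}]' ; python3 -c "
from h import *
plan(.5217+.057*.36,.001+.057*.933,.085,68.9)
m=cams.camera_model('wrist');p,d=cams.read_camera('wrist');cv2.imwrite('pics/w3.png',p);np.savez('pics/w3',**m)"
```

```text
time_s: 4.33
eef_pos: [0.5436, 0.0562, 0.2578]
orientation: [-0.694, 0.697, -0.126, 0.129]
wrist_force: [-1.5, -22.6, 0.3]
opening: 0.014
t 4.33 p [0.5436 0.0562 0.2578] grasp [0.5441 0.0554 0.0858] jaw 69.2 q6 -1.14 open 0.014 F [ -1.49 -22.62   0.29]
turn deg [0.19 0.3  0.24] rows 0.04
shift cm after turn [-0.06  0.08 -0.24]  now axes [-0.06  0.08 -0.24] rows 0.06263219067396922
```

View pics/w3.png

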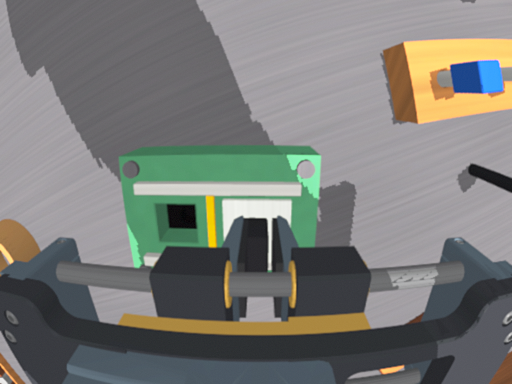

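```bash
python3 -m jog '[{"grip":1,"tx":0,"ty":0,"tz":-0.2,"wx":0,"wy":0,"wz":0},{"grip":1,"tx":0,"ty":0.4,"tz":0,"wx":0,"wy":0,"wz":0},{"grip":1,"tx":0,"ty":0.4,"tz":0,"wx":0,"wy":0,"wz":0},{"grip":1,"tx":0,"ty":0,"tz":0,"wx":0,"wy":0,"wz":0},{"grip":4,"tx":0,"ty":0,"tz":0,"wx":0,"wy":0,"wz":0},{"grip":4,"tx":0,"ty":0,"tz":0,"wx":0,"wy":0,"wz":0},{"grip":4,"tx":0,"ty":0,"tz":0,"wx":0,"wy":0,"wz":0}]' ; python3 -c "
from h import *
plan(.5217+.057*.36,.001+.057*.933,.085,68.9)
"
```

```text
time_s: 4.97
eef_pos: [0.5439, 0.056, 0.2481]
orientation: [-0.694, 0.698, -0.126, 0.128]
wrist_force: [0.2, -0.3, -0.1]
opening: 0.0312
t 4.97 p [0.5439 0.056  0.2481] grasp [0.5442 0.0549 0.0761] jaw 69.34 q6 -1.14 open 0.0312 F [ 0.23 -0.26 -0.14]
turn deg [0.29 0.44 0.25] rows 0.06
shift cm after turn [-0.09 -0.89 -0.23]  now axes [-0.09 -0.89 -0.23] rows 0.22224316678218622
```

```bash
python3 -m jog '[{"grip":5,"tx":0,"ty":-2,"tz":0,"wx":0,"wy":0,"wz":0},{"grip":6,"tx":0,"ty":-4,"tz":0,"wx":0,"wy":0,"wz":0},{"grip":6,"tx":0,"ty":-4,"tz":0,"wx":0,"wy":0,"wz":0},{"grip":6,"tx":-2.5,"ty":-3,"tz":-3,"wx":0,"wy":0,"wz":0},{"grip":6,"tx":-2.5,"ty":0,"tz":-3,"wx":0,"wy":0,"wz":0},{"grip":6,"tx":0,"ty":0,"tz":0,"wx":0,"wy":0,"wz":0},{"grip":6,"tx":0,"ty":0,"tz":0,"wx":0,"wy":0,"wz":0}]' ; python3 -c "
from h import *
plan(.5217+.057*.36,.001+.057*.933,.085,68.9)
m=cams.camera_model('wrist');p,d=cams.read_camera('wrist');cv2.imwrite('pics/w4.png',p);np.savez('pics/w4',**m)
p,d=cams.read_camera('top');cv2.imwrite('pics/t4.png',p)
"; python3 m2.py w4
```

```text
time_s: 5.55
eef_pos: [0.4795, 0.0224, 0.3785]
orientation: [-0.694, 0.697, -0.125, 0.127]
wrist_force: [0.3, -0.7, 0.3]
opening: 0.0601
t 5.55 p [0.4795 0.0224 0.3785] grasp [0.4799 0.0215 0.2065] jaw 69.46 q6 -1.21 open 0.0601 F [ 0.32 -0.71  0.32]
turn deg [0.24 0.56 0.22] rows 0.08
shift cm after turn [ 4.71 12.15  5.22]  now axes [ 4.71 12.15  5.23] rows 3.3671470250562643
green box 219 170 127 90
block rect mm ((527.9520263671875, 30.952743530273438), (140.580810546875, 109.45466613769531), 69.08296203613281)
ridge (278.4162436548223, 223.28426395939087) [0.53111346 0.02561164 0.051     ]
cam [0.40312723 0.05222883 0.35845333]
[253.89679742 234.48637197]
[254.51697244 222.47666711]
```

View pics/w4.png

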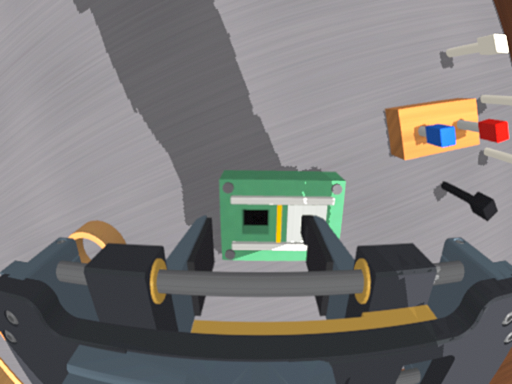

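```bash
python3 -c "
from h import *
p=cv2.imread('pics/w4.png')
c=p[190:250,225:345].astype(float)
c=np.clip((c/255)**.5*255,0,255).astype(np.uint8)
cv2.imwrite('pics/w4c.png',cv2.resize(c,None,fx=6,fy=6,interpolation=cv2.INTER_CUBIC))
print(p[205:232,240:272].max(2))
m=dict(np.load('pics/w4.npz'))
h=p[205:232,240:272].max(2)
"
```

```text
[[148 148 148 149 148 150 150 151 152 153 153 151 150 152 154 153 152 153
  154 152 153 153 151 153 152 151 152 151 154 161 165 167]
 [149 150 150 150 150 150 150 150 148 151 149 147 148 149 150 151 150 151
  151 149 147 149 148 148 148 150 149 149 147 148 147 146]
 [150 150 149 151 149 151 150 151 151 151 150 151 151 151 151 152 151 152
  151 152 151 150 150 151 150 151 151 149 149 149 150 150]
 [151 147 142 139 136 139 141 143 145 145 145 146 146 147 148 146 149 147
  147 145 146 147 146 147 146 145 146 145 146 147 151 152]
 [147 140 126 109  97  98 108 114 114 118 118 119 117 117 119 119 119 119
  118 120 119 119 118 120 119 118 116 119 130 140 147 152]
 [147 134 112  77  49  40  48  52  52  54  55  55  56  55  56  55  56  56
   54  55  56  56  56  55  53  55  53  69 104 131 146 152]
 [147 135 110  71  29  10   8   7   7  10  11  14   7   9  15  10  12   9
   10  12   9  10  11  10  12   7  11  42  93 130 148 152]
 [146 137 113  73  31  12  11  14  14  11  13  10  13  10  10  14  13  11
   15  15  11  12  11  13  13  12  12  40  96 132 148 150]
 [145 136 111  74  35  14  11  13  1
[... 1791 characters left out ...]
2 112 113 110 110 124 141 149 149]
 [149 143 120 110 113 113 114 112 112 114 112 114 114 115 114 114 115 117
  117 117 116 117 115 116 118 115 116 117 129 140 148 149]
 [149 142 122 111 112 114 113 113 112 111 112 113 113 112 115 113 114 113
  114 114 114 115 115 118 117 115 114 117 126 139 146 151]
 [146 141 121 110 111 114 114 113 112 112 114 113 112 113 113 113 114 113
  114 115 114 116 116 116 116 116 115 116 128 142 148 151]
 [147 141 123 111 111 113 112 112 112 111 112 113 114 115 115 115 115 113
  114 114 115 116 116 116 116 117 114 117 127 140 148 151]
 [147 141 123 110 110 112 112 112 112 111 113 114 113 114 114 114 115 113
  114 111 113 114 116 114 115 115 115 117 127 141 149 151]]
```

View pics/w4c.png

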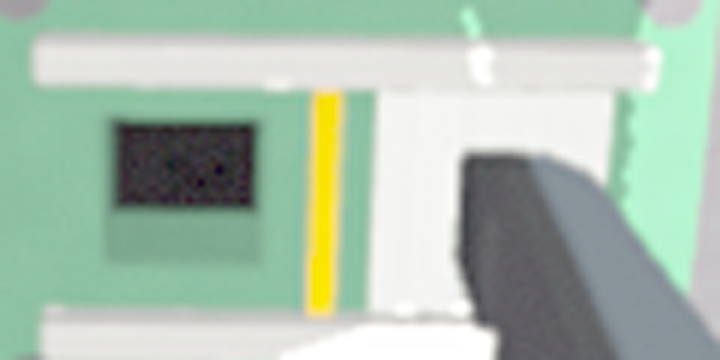

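```bash
python3 -c "
from h import *
plan(.599,-.030,.15,69.0)
"
```

```text
t 5.65 p [0.4799 0.0227 0.3775] grasp [0.4799 0.0218 0.2055] jaw 69.49 q6 -1.21 open 0.0601 F [ 0.57 -0.81 -0.14]
turn deg [0.29 0.49 0.1 ] rows 0.07
shift cm after turn [13.01  5.55 -0.65]  now axes [12.99  5.58 -0.73] rows 3.3955119034956205
```

```bash
python3 -m jog '[{"grip":6,"tx":3.2,"ty":0.5,"tz":-0.2,"wx":0.2,"wy":0.5,"wz":0.1},{"grip":6,"tx":3.2,"ty":1,"tz":-0.2,"wx":0,"wy":0,"wz":0},{"grip":6,"tx":3.2,"ty":2,"tz":-0.2,"wx":0,"wy":0,"wz":0},{"grip":6,"tx":3.2,"ty":2,"tz":-0.2,"wx":0,"wy":0,"wz":0},{"grip":6,"tx":0,"ty":0,"tz":0,"wx":0,"wy":0,"wz":0},{"grip":6,"tx":0,"ty":0,"tz":0,"wx":0,"wy":0,"wz":0}]' ; python3 -c "
from h import *
plan(.599,-.030,.15,69.0)
m=cams.camera_model('wrist')
A=[];D=[]
for i in range(24):
    p,d=cams.read_camera('wrist');A.append(p);D.append(d)
cv2.imwrite('pics/w5.png',p)
m2=cams.camera_model('wrist');print(m['t'],m2['t']);np.savez('pics/w5',**m2)
np.savez('pics/w5s',A=np.mean(A[4:],0),D=np.median(D[4:],0))
for z in (.046,.020): print(proj('wrist',[.522,.001,z],m2))
"
```

```text
time_s: 6.15
eef_pos: [0.6046, -0.0302, 0.3149]
orientation: [-0.695, 0.696, -0.129, 0.127]
wrist_force: [-0.3, -0.3, -0.2]
opening: 0.0597
t 6.15 p [ 0.6046 -0.0302  0.3149] grasp [ 0.6039 -0.0302  0.1429] jaw 69.15 q6 -1.29 open 0.0597 F [-0.34 -0.28 -0.21]
turn deg [ 0.09  0.15 -0.21] rows 0.03
shift cm after turn [-0.53 -0.71 -0.18]  now axes [-0.53 -0.7  -0.18] rows 0.21610350534669806
[-0.18748551 -0.55809805  0.14055141] [-0.18715207 -0.55809017  0.14111876]
[258.48149169 100.35251153]
[258.60385205 100.91628805]
```

View pics/w5.png

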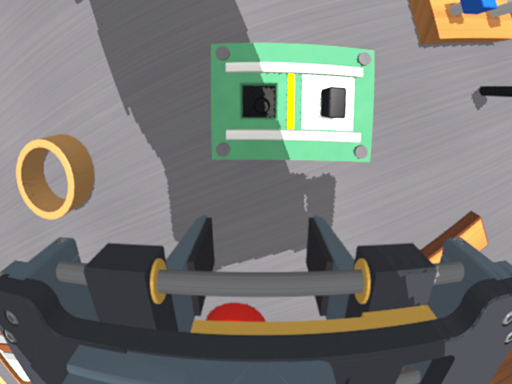

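```bash
python3 -c "
from h import *
z=np.load('pics/w5s.npz');A=z['A'];D=z['D']
c=A[78:124,236:284]
g=np.clip((c-5)*7,0,255).astype(np.uint8)
cv2.imwrite('pics/w5c.png',cv2.resize(g,None,fx=12,fy=12,interpolation=cv2.INTER_CUBIC))
print((D[80:122:3,238:300:3]*1000).round(0).astype(int))
"
```

```text
[[234 234 234 234 234 234 234 234 234 234 234 234 234 234 234 234 233 229
  229 234 234]
 [235 239 239 238 238 238 238 238 237 237 237 237 237 235 235 235 235 230
  230 234 234]
 [236 249 260 260 260 260 260 260 260 260 260 260 260 235 236 236 235 231
  231 236 236]
 [236 249 261 261 261 261 261 261 261 261 261 261 261 237 236 236 236 231
  231 236 237]
 [237 249 262 262 262 262 262 262 262 262 261 261 262 238 237 237 237 232
  232 237 237]
 [238 249 262 262 262 262 262 263 262 262 262 262 262 238 238 238 237 233
  233 237 237]
 [238 250 263 263 263 263 263 266 273 263 263 263 263 239 238 238 239 233
  233 238 238]
 [240 250 264 264 264 264 279 279 279 279 264 264 264 240 239 239 239 234
  234 239 239]
 [240 250 265 265 265 264 280 280 280 279 278 264 265 240 240 240 240 235
  235 240 240]
 [241 250 266 266 266 266 281 281 281 281 268 265 266 240 241 241 241 236
  236 241 241]
 [242 251 266 266 266 266 279 282 282 282 267 267 267 242 241 242 242 237
  237 241 241]
 [242 251 267 267 267 268 267 267 267 267 267 267 267 243 242 243 242 237
  237 242 242]
 [243 251 268 268 268 268 268 268 268 268 268 268 268 243 243 243 243 238
  238 243 243]
 [244 244 244 244 244 244 244 244 244 244 244 244 244 244 244 243 244 239
  239 244 243]]
```

View pics/w5c.png

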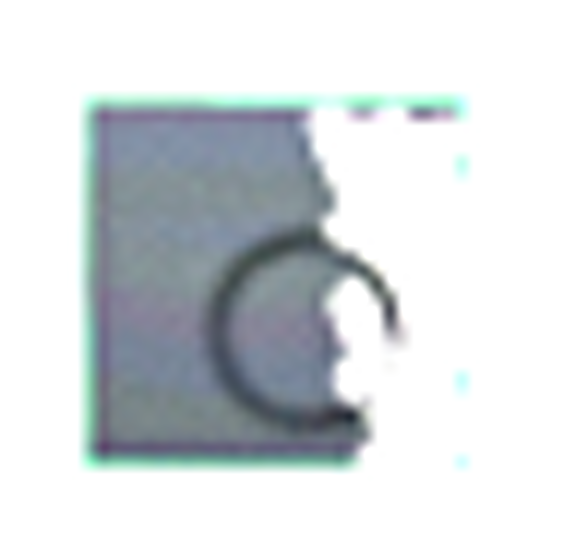

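```bash
python3 -c "
from h import *
z=np.load('pics/w5s.npz');D=z['D'];m=dict(np.load('pics/w5.npz'))
print('ring',onz('wrist',(260.9,105.0),.020,m))
# depth hole pixels: remove plane
ys,xs=np.mgrid[84:118,244:274];d=D[84:118,244:274]
A=np.stack([xs.ravel(),ys.ravel(),np.ones(xs.size)],1);b=d.ravel();k=(b>.255)&(b<.272)
for i in range(3):
    c=np.linalg.lstsq(A[k],b[k],rcond=None)[0];r=b-A@c;k=abs(r)<.002
h=r>.006;print('deep px',h.sum(),xs.ravel()[h].mean(),ys.ravel()[h].mean())
pp=np.array([onz('wrist',(x,y),.004,m)[:2] for x,y in zip(xs.ravel()[h],ys.ravel()[h])]);print('depthhole',pp.mean(0),pp.max(0)-pp.min(0))
f=abs(r)<.003|h
# well floor rect (all deep pix), mouth
k=(D[70:130,230:300]>.2)
A=np.load('pics/w5s.npz')['A'];mx=A.max(2)[70:130,230:300]
w=((mx<60)).astype(np.uint8);n,l,s,cc=cv2.connectedComponentsWithStats(w);print(s,cc)
"; python3 m2.py w5
python3 -c "
from h import *
A=np.load('pics/w5s.npz')['A'];print(A.max(2)[100,238:282].round().astype(int));print(A.max(2)[78:126,250].round().astype(int))"
```

```text
ring [0.52631293 0.00162084 0.02      ]
deep px 161 261.0 105.0
depthhole [0.5262952  0.00179499] [0.01361617 0.01343616]
green box 211 43 164 119
block rect mm ((532.8283081054688, 28.870677947998047), (140.57284545898438, 100.51636505126953), 68.86077880859375)
ridge (290.1684210526316, 100.99473684210527) [0.53154914 0.02513553 0.051     ]
cam [5.27147532e-01 2.08318134e-04 2.97523915e-01]
[257.47124496  98.46399332]
[257.77099726  99.48575435]
[152 142 122  98  64  31  25  26  26  27  26  27  26  27  28  28  24  18
  17  22  25  27  27  27  26  25  24  22  19  37  70  92  95  93  93  83
  61  92 153 216 240 243 242 242]
[152 152 152 150 137 117 100  74  37  27  29  29  29  28  27  26  27  27
  28  28  26  27  26  27  27  27  26  27  27  27  27  27  25  24  24  25
  24  23  32  73 115 139 148 150 150 150 150 150]Traceback (most recent call last):
  File "<string>", line 12, in <module>
    f=abs(r)<.003|h
             ~~~~^~
TypeError: ufunc 'bitwise_or' not supported for the input types, and the inputs could not be safely coerced to any supported types according to the casting rule ''safe''
```

```bash
python3 -m jog '[{"grip":6,"tx":0,"ty":-3,"tz":0,"wx":0,"wy":7,"wz":0},{"grip":6,"tx":0,"ty":-2,"tz":0,"wx":0,"wy":7,"wz":0},{"grip":6,"tx":0,"ty":0,"tz":0,"wx":0,"wy":7,"wz":0},{"grip":6,"tx":0,"ty":0,"tz":0,"wx":0,"wy":7,"wz":0},{"grip":6,"tx":0,"ty":0,"tz":0,"wx":0,"wy":7,"wz":0},{"grip":6,"tx":0,"ty":0,"tz":0,"wx":0,"wy":7,"wz":0},{"grip":6,"tx":0,"ty":0,"tz":0,"wx":0,"wy":7,"wz":0},{"grip":6,"tx":0,"ty":0,"tz":0,"wx":0,"wy":7,"wz":0}]' ; python3 -m jog '[{"grip":6,"tx":0,"ty":0,"tz":0,"wx":0,"wy":7,"wz":0},{"grip":6,"tx":0,"ty":0,"tz":0,"wx":0,"wy":7,"wz":0},{"grip":6,"tx":0,"ty":0,"tz":0,"wx":0,"wy":6,"wz":0},{"grip":6,"tx":0,"ty":0,"tz":0,"wx":0,"wy":0,"wz":0}]';python3 -c "
from h import *
plan(.4955,.2825,.20,-7)
"
```

```text
time_s: 8.02
eef_pos: [0.6034, -0.0301, 0.3697]
orientation: [-0.549, 0.55, -0.445, 0.445]
wrist_force: [0.2, 0.4, 0.5]
opening: 0.0603
time_s: 8.35
eef_pos: [0.6034, -0.0301, 0.3698]
orientation: [0.459, -0.46, 0.538, -0.538]
wrist_force: [-0.1, 0.4, 1.1]
opening: 0.0601
t 8.35 p [ 0.6034 -0.0301  0.3698] grasp [ 0.6031 -0.0302  0.1978] jaw -9.02 q6 0.07 open 0.0601 F [-0.13  0.38  1.15]
turn deg [ 0.08 -2.02  0.04] rows 0.28
shift cm after turn [-29.72  -0.22 -14.52]  now axes [-29.18  -0.22 -15.56] rows 7.931019881318737
```

```bash
python3 -m jog '[{"grip":6,"tx":-2.6,"ty":0,"tz":-1.4,"wx":0,"wy":-2,"wz":0},{"grip":6,"tx":-3.6,"ty":0,"tz":-1.8,"wx":0,"wy":0,"wz":0},{"grip":6,"tx":-3.6,"ty":0,"tz":-1.8,"wx":0,"wy":0,"wz":0},{"grip":6,"tx":-3.6,"ty":0,"tz":-1.8,"wx":0,"wy":0,"wz":0},{"grip":6,"tx":-3.6,"ty":0,"tz":-1.8,"wx":0,"wy":0,"wz":0},{"grip":6,"tx":-3.6,"ty":0,"tz":-1.8,"wx":0,"wy":0,"wz":0},{"grip":6,"tx":-3.6,"ty":0,"tz":-1.8,"wx":0,"wy":0,"wz":0},{"grip":6,"tx":0,"ty":0,"tz":0,"wx":0,"wy":0,"wz":0}]';python3 -c "
from h import *
plan(.4955,.2825,.20,-7)
m=cams.camera_model('wrist');p,d=cams.read_camera('wrist');cv2.imwrite('pics/w6.png',p);np.savez('pics/w6',**m)
print(proj('wrist',[.4955,.2825,.118],m))
"
```

```text
time_s: 9.02
eef_pos: [0.5067, 0.232, 0.3704]
orientation: [-0.476, 0.475, -0.523, 0.524]
wrist_force: [0.9, -0.4, 0.1]
opening: 0.0599
t 9.02 p [0.5067 0.232  0.3704] grasp [0.5069 0.232  0.1984] jaw -5.46 q6 0.48 open 0.0599 F [ 0.91 -0.37  0.06]
turn deg [-0.09  1.54 -0.  ] rows 0.21
shift cm after turn [-4.87 -0.16 -1.73]  now axes [-4.92 -0.17 -1.59] rows 1.2406340022897095
[237.464413   150.59645106]
```

View pics/w6.png

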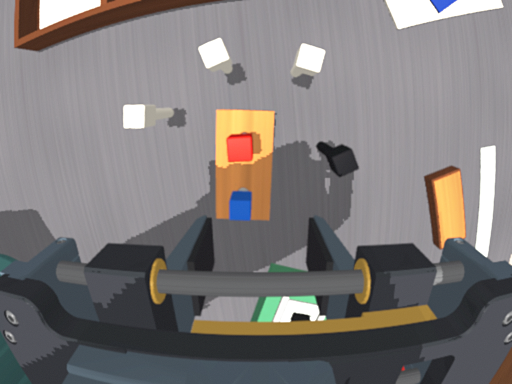

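```bash
python3 -c "
from h import *
p=cv2.imread('pics/w6.png');m=dict(np.load('pics/w6.npz'))
cv2.imwrite('pics/w6c.png',cv2.resize(p[100:230,200:290],None,fx=4.5,fy=4.5,interpolation=cv2.INTER_CUBIC))
hsv=cv2.cvtColor(p,cv2.COLOR_BGR2HSV)
M=cv2.inRange(hsv,(0,150,60),(6,255,255))[120:180,210:270]
v=hsv[...,2][120:180,210:270];print(np.unique(v[M>0]//20*20,return_counts=True))
for lo in (0,190):
  k=((M>0)&(v>=lo)).astype(np.uint8);c,_=cv2.findContours(k,0,1);c=max(c,key=cv2.contourArea).reshape(-1,2)+[210,120]
  W=np.array([onz('wrist',q,.118,m)[:2] for q in c],np.float32)*1000
  print(lo,cv2.boundingRect(c),cv2.minAreaRect(W))
B=cv2.inRange(hsv,(8,120,60),(18,255,255));
c,_=cv2.findContours(B[105:225,210:280],0,1);c=max(c,key=cv2.contourArea).reshape(-1,2)+[210,105]
W=np.array([onz('wrist',q,.04,m)[:2] for q in cv2.convexHull(c)[:,0]],np.float32)*1000;print('rack',cv2.minAreaRect(W))
"
```

```text
(array([160, 180, 200, 220, 240], dtype=uint8), array([ 31,  19,   7,  10, 595]))
0 (227, 133, 26, 29) ((497.54888916015625, 285.117431640625), (21.68306541442871, 20.04793930053711), 87.73030853271484)
190 (227, 135, 26, 27) ((497.3545227050781, 284.384521484375), (20.202980041503906, 19.717592239379883), 87.73030853271484)
rack ((492.7082824707031, 253.8717803955078), (120.15259552001953, 60.4776496887207), 82.11774444580078)
```

View pics/w6c.png

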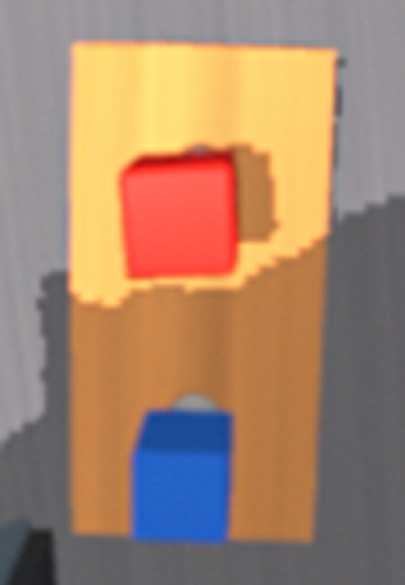

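```bash
python3 -c "
from h import *
plan(.4971,.284,.17,-2.5)
"
```

```text
t 9.07 p [0.5075 0.2303 0.3703] grasp [0.5077 0.2302 0.1983] jaw -5.44 q6 0.48 open 0.06 F [ 0.35 -0.54 -0.43]
turn deg [-0.1  -2.94  0.03] rows 0.41
shift cm after turn [-5.32  2.83 -1.27]  now axes [-5.25  2.83 -1.55] rows 1.4773722610879967
```

```bash
python3 -m jog '[{"grip":6,"tx":0,"ty":0,"tz":0,"wx":0,"wy":-2.9,"wz":0},{"grip":6,"tx":-2.7,"ty":0.8,"tz":-0.6,"wx":0,"wy":0,"wz":0},{"grip":6,"tx":-2.6,"ty":0.8,"tz":-0.6,"wx":0,"wy":0,"wz":0},{"grip":5,"tx":0,"ty":0,"tz":0,"wx":0,"wy":0,"wz":0},{"grip":5,"tx":0,"ty":0,"tz":0,"wx":0,"wy":0,"wz":0}]';python3 -c "
from h import *
plan(.4971,.284,.103,-2.5)
"
```

```text
time_s: 9.48
eef_pos: [0.4985, 0.2835, 0.3542]
orientation: [-0.494, 0.493, -0.506, 0.508]
wrist_force: [-0.3, -0.2, 0.6]
opening: 0.051
t 9.48 p [0.4985 0.2835 0.3542] grasp [0.4991 0.2833 0.1822] jaw -1.55 q6 0.51 open 0.051 F [-0.26 -0.18  0.6 ]
turn deg [-0.19  0.95  0.04] rows 0.13
shift cm after turn [-0.05  7.92 -0.14]  now axes [-0.06  7.92 -0.17] rows 1.9003924131391567
```

```bash
python3 -m jog '[{"grip":5,"tx":0,"ty":2,"tz":-0.1,"wx":-0.1,"wy":0.9,"wz":0},{"grip":5,"tx":0,"ty":2,"tz":0,"wx":0,"wy":0,"wz":0},{"grip":5,"tx":0,"ty":1.2,"tz":0,"wx":0,"wy":0,"wz":0},{"grip":5,"tx":0,"ty":0,"tz":0,"wx":0,"wy":0,"wz":0},{"grip":5,"tx":0,"ty":0,"tz":0,"wx":0,"wy":0,"wz":0}]';python3 -c "
from h import *
plan(.4971,.284,.103,-2.5)
m=cams.camera_model('wrist');p,d=cams.read_camera('wrist');cv2.imwrite('pics/w7.png',p);np.savez('pics/w7',**m)
"
```

```text
time_s: 9.9
eef_pos: [0.5003, 0.2793, 0.3019]
orientation: [-0.491, 0.489, -0.509, 0.511]
wrist_force: [0.1, 0.2, 0.2]
opening: 0.0499
t 9.9 p [0.5003 0.2793 0.3019] grasp [0.5008 0.2792 0.1299] jaw -2.25 q6 0.51 open 0.0499 F [0.12 0.18 0.24]
turn deg [-0.19  0.25  0.02] rows 0.04
shift cm after turn [-0.46  2.69 -0.34]  now axes [-0.46  2.69 -0.34] rows 0.659863872783032
```

View pics/w7.png

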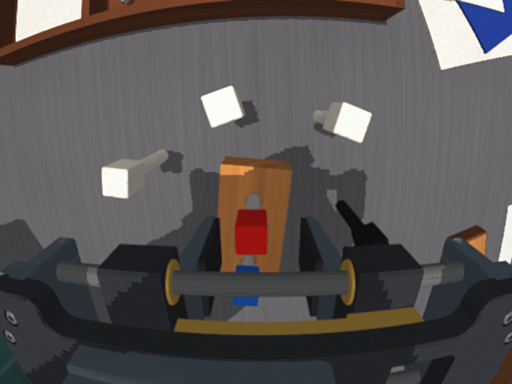

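```bash
python3 -m jog '[{"grip":5,"tx":-0.5,"ty":0,"tz":-0.3,"wx":-0.1,"wy":0.2,"wz":0},{"grip":5,"tx":0,"ty":0,"tz":0,"wx":0,"wy":0,"wz":0},{"grip":5,"tx":0,"ty":1.3,"tz":0,"wx":0,"wy":0,"wz":0},{"grip":5,"tx":0,"ty":1.0,"tz":0,"wx":0,"wy":0,"wz":0},{"grip":5,"tx":0,"ty":0,"tz":0,"wx":0,"wy":0,"wz":0},{"grip":5,"tx":0,"ty":0,"tz":0,"wx":0,"wy":0,"wz":0}]';python3 -c "
from h import *
plan(.4971,.284,.103,-2.5)
m=cams.camera_model('wrist');p,d=cams.read_camera('wrist');cv2.imwrite('pics/w8.png',p);np.savez('pics/w8',**m)
"
```

```text
time_s: 10.45
eef_pos: [0.4982, 0.2849, 0.2799]
orientation: [-0.491, 0.487, -0.51, 0.511]
wrist_force: [0.4, 0.3, 0.9]
opening: 0.0499
t 10.45 p [0.4982 0.2849 0.2799] grasp [0.4991 0.2852 0.1079] jaw -2.44 q6 0.52 open 0.0499 F [0.36 0.33 0.94]
turn deg [-0.31  0.06 -0.11] rows 0.04
shift cm after turn [ 0.09  0.49 -0.1 ]  now axes [ 0.09  0.49 -0.11] rows 0.1225779690595672
```

View pics/w8.png

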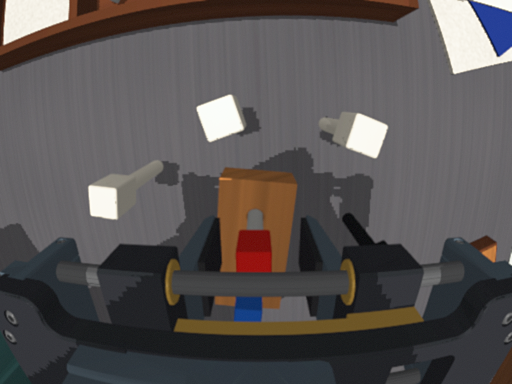

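```bash
python3 -m jog '[{"grip":5,"tx":0.1,"ty":0.5,"tz":-0.1,"wx":-0.2,"wy":0,"wz":0},{"grip":4,"tx":0,"ty":0,"tz":0,"wx":0,"wy":0,"wz":0},{"grip":1.5,"tx":0,"ty":0,"tz":0,"wx":0,"wy":0,"wz":0},{"grip":1.5,"tx":0,"ty":0,"tz":0,"wx":0,"wy":0,"wz":0},{"grip":1.5,"tx":0,"ty":0,"tz":0,"wx":0,"wy":0,"wz":0},{"grip":1.5,"tx":0,"ty":0,"tz":0,"wx":0,"wy":0,"wz":0},{"grip":1.5,"tx":0,"ty":0,"tz":0,"wx":0,"wy":0,"wz":0}]' 30;python3 -c "
from h import *
plan(.4971,.284,.103,-2.5)
"
```

```text
time_s: 11.08
eef_pos: [0.4968, 0.2838, 0.2746]
orientation: [0.49, -0.489, 0.511, -0.51]
wrist_force: [-1.3, 1.3, -1.7]
opening: 0.02
t 11.08 p [0.4968 0.2838 0.2746] grasp [0.497  0.2841 0.1026] jaw -2.45 q6 0.52 open 0.02 F [-1.31  1.35 -1.67]
turn deg [-0.04  0.05 -0.1 ] rows 0.01
shift cm after turn [-0.02 -0.04  0.02]  now axes [-0.02 -0.04  0.02] rows 0.012176699064584656
```

```bash
python3 -m jog '[{"grip":1.5,"tx":0,"ty":-1,"tz":0,"wx":0,"wy":0,"wz":0},{"grip":1.5,"tx":0,"ty":-1,"tz":0,"wx":0,"wy":0,"wz":0},{"grip":1.5,"tx":0,"ty":-1.5,"tz":0,"wx":0,"wy":0,"wz":0},{"grip":1.5,"tx":0,"ty":-2,"tz":0,"wx":0,"wy":0,"wz":0},{"grip":1.5,"tx":0,"ty":-2,"tz":0,"wx":0,"wy":0,"wz":0},{"grip":1.5,"tx":0,"ty":-2,"tz":0,"wx":0,"wy":0,"wz":0},{"grip":1.5,"tx":0,"ty":-2,"tz":0,"wx":0,"wy":0,"wz":0},{"grip":1.5,"tx":0,"ty":0,"tz":0,"wx":0,"wy":0,"wz":0}]';python3 -c "
from h import *
plan(.5263,.0017,.22,-7)
m=cams.camera_model('wrist');p,d=cams.read_camera('wrist');cv2.imwrite('pics/w9.png',p);np.savez('pics/w9',**m)
"
```

```text
time_s: 11.75
eef_pos: [0.4966, 0.2834, 0.4007]
orientation: [-0.491, 0.488, -0.51, 0.511]
wrist_force: [1.4, 0.6, 0.1]
opening: 0.0198
t 11.75 p [0.4966 0.2834 0.4007] grasp [0.4972 0.2839 0.2287] jaw -2.44 q6 0.52 open 0.0198 F [1.39 0.59 0.07]
turn deg [-0.18  4.56 -0.16] rows 0.64
shift cm after turn [27.6   0.87  6.38]  now axes [28.02  0.81  4.16] rows 6.796481790115027
```

View pics/w9.png

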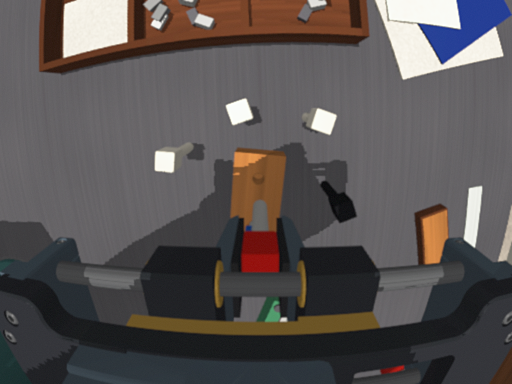

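```bash
python3 -m jog '[{"grip":1.5,"tx":2,"ty":0,"tz":0.3,"wx":0,"wy":0,"wz":0},{"grip":1.5,"tx":3.6,"ty":0,"tz":0.5,"wx":0,"wy":0,"wz":0},{"grip":1.5,"tx":3.6,"ty":0,"tz":0.5,"wx":0,"wy":0,"wz":0},{"grip":1.5,"tx":3.6,"ty":0,"tz":0.5,"wx":0,"wy":0,"wz":0},{"grip":1.5,"tx":3.6,"ty":0,"tz":0.5,"wx":0,"wy":0,"wz":0},{"grip":1.5,"tx":3.6,"ty":0,"tz":0.5,"wx":0,"wy":0,"wz":0},{"grip":1.5,"tx":3.6,"ty":0,"tz":0.5,"wx":0,"wy":0,"wz":0},{"grip":1.5,"tx":2,"ty":0,"tz":0.5,"wx":0,"wy":0,"wz":0}]';python3 -c "
from h import *
plan(.5263,.0017,.18,-2.5)
"
```

```text
time_s: 12.47
eef_pos: [0.5212, 0.0189, 0.3956]
orientation: [0.492, -0.49, 0.509, -0.508]
wrist_force: [-1.0, 0.9, -1.4]
opening: 0.0199
t 12.47 p [0.5212 0.0189 0.3956] grasp [0.5213 0.0193 0.2236] jaw -1.98 q6 0.02 open 0.0199 F [-0.98  0.89 -1.43]
turn deg [-0.04  0.52 -0.15] rows 0.07
shift cm after turn [1.69 4.36 0.59]  now axes [1.71 4.35 0.57] rows 1.1295559558227992
```

```bash
python3 -m jog '[{"grip":1.5,"tx":1.5,"ty":0,"tz":0.5,"wx":0,"wy":0,"wz":0},{"grip":1.5,"tx":0,"ty":0,"tz":0,"wx":0,"wy":0,"wz":0},{"grip":1.5,"tx":0,"ty":0,"tz":0,"wx":0,"wy":0,"wz":0},{"grip":1.5,"tx":0,"ty":0,"tz":0,"wx":0,"wy":0,"wz":0}]';python3 -c "
from h import *
plan(.5263,.0017,.18,-2.5)
"
```

```text
time_s: 12.8
eef_pos: [0.5249, -0.0014, 0.3932]
orientation: [0.49, -0.49, 0.511, -0.509]
wrist_force: [0.8, -0.6, -1.4]
opening: 0.0198
t 12.8 p [ 0.5249 -0.0014  0.3932] grasp [ 0.5245 -0.001   0.2212] jaw -2.31 q6 -0.01 open 0.0198 F [ 0.78 -0.6  -1.41]
turn deg [ 0.13  0.19 -0.12] rows 0.03
shift cm after turn [-0.32  4.12  0.13]  now axes [-0.31  4.12  0.14] rows 0.9905301933316236
```

```bash
python3 -m jog '[{"grip":1.5,"tx":-0.3,"ty":1,"tz":0.1,"wx":0.1,"wy":0.2,"wz":-0.1},{"grip":1.5,"tx":0,"ty":2,"tz":0,"wx":0,"wy":0,"wz":0},{"grip":1.5,"tx":0,"ty":1.5,"tz":0,"wx":0,"wy":0,"wz":0},{"grip":1.5,"tx":0,"ty":0,"tz":0,"wx":0,"wy":0,"wz":0},{"grip":1.5,"tx":0,"ty":0,"tz":0,"wx":0,"wy":0,"wz":0}]';python3 -c "
from h import *
plan(.5263,.0017,.15,-2.5)
m=cams.camera_model('wrist');p,d=cams.read_camera('wrist');cv2.imwrite('pics/w10.png',p);np.savez('pics/w10',**m)
cv2.imwrite('pics/w10c.png',cv2.resize(p[140:270,190:320],None,fx=4.5,fy=4.5,interpolation=cv2.INTER_CUBIC))
o,q,R=pose();f=q+.2646*R.as_matrix()[:,1];print('foot',f,proj('wrist',f,m),'hole',proj('wrist',[.5263,.0017,.02],m),'mouth',proj('wrist',[.522,.001,.046],m))
p,d=cams.read_camera('scene');cv2.imwrite('pics/s10.png',p)
cv2.imwrite('pics/s10c.png',cv2.resize(p[100:260,200:340],None,fx=4,fy=3.7,interpolation=cv2.INTER_CUBIC))
"
```

```text
time_s: 13.22
eef_pos: [0.5252, 0.0062, 0.3443]
orientation: [0.49, -0.49, 0.51, -0.51]
wrist_force: [-0.9, -0.7, -1.6]
opening: 0.0197
t 13.22 p [0.5252 0.0062 0.3443] grasp [0.5251 0.0062 0.1723] jaw -2.32 q6 0.01 open 0.0197 F [-0.87 -0.7  -1.63]
turn deg [ 0.02  0.18 -0.02] rows 0.03
shift cm after turn [0.44 2.23 0.13]  now axes [0.44 2.23 0.13] rows 0.5470706953892859
foot [0.52489672 0.00622953 0.07979993] [257.94459851 204.55811377] hole [259.7835154  190.35738942] mouth [255.43656949 198.56284335]
```

View pics/w10c.png

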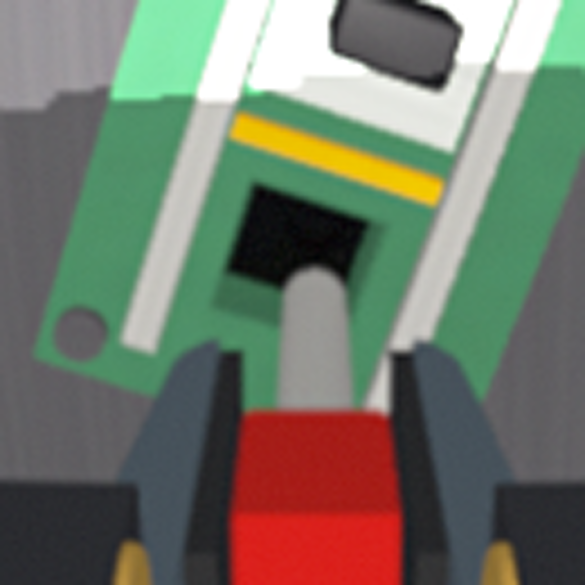

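View pics/s10c.png

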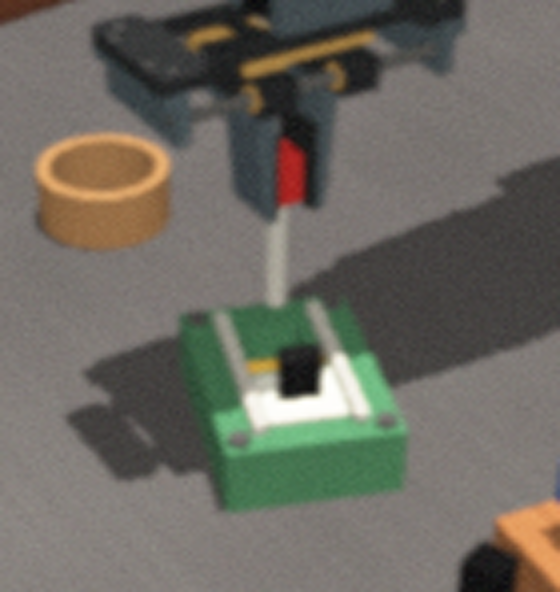

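```bash
python3 -c "
from h import *
m=dict(np.load('pics/w10.npz'));p=cv2.imread('pics/w10.png');hsv=cv2.cvtColor(p,cv2.COLOR_BGR2HSV)
ye=cv2.inRange(hsv,(20,120,80),(35,255,255));z=np.zeros_like(ye);z[155:200,230:300]=ye[155:200,230:300]
c,_=cv2.findContours(z,0,1);c=max(c,key=cv2.contourArea)[:,0]
W=np.array([onz('wrist',q,.051,m)[:2] for q in c],np.float32)*1000;r=cv2.minAreaRect(W);print('ridge',r)
M=cv2.moments(z,True);u=(M['m10']/M['m00'],M['m01']/M['m00']);rc=onz('wrist',u,.051,m);print(u,rc)
for a in (68.9,):
  a=np.radians(a);y=np.array([np.cos(a),np.sin(a)]);x=np.array([y[1],-y[0]])
  print('hole model',rc[:2]+x*.0038-y*.0242)
g=cv2.cvtColor(p,cv2.COLOR_BGR2GRAY)
for row in range(196,224,3): print(row,g[row,245:275])
"
```

```text
ridge ((531.80908203125, 25.735776901245117), (6.174501419067383, 46.34373092651367), 68.95861053466797)
(264.49691358024694, 174.8395061728395) [0.53171539 0.0257589  0.051     ]
hole model [0.52654869 0.00181343]
196 [ 14   9  11  12   9  11  10  13  11  18   9  13  10  13  12   7   8   8
  16  14  19  15  10  26  61  81  82  88 101 111]
199 [  8  10  13  13  13  10  16  13   8  11  17  37  53  67  86  87  70  53
  34  13   9  10  26  61  77  83  92 105 115 117]
202 [ 70  55  47  38  26  18  13  15  48  98 135 149 153 153 154 154 154 155
 150 131  91  49  57  76  83  93 104 113 117 117]
205 [ 92  91  93  92  92  89  88  96 128 145 149 150 151 152 152 152 152 152
 152 152 146 121  92  83  93 106 115 119 118 118]
208 [ 90  89  89  89  89  88  90 105 132 145 149 151 150 151 151 153 153 152
 151 149 146 128 102  95 106 115 120 119 118 119]
211 [112 109 105 100  96  93  92 111 134 145 149 150 153 151 152 152 152 152
 151 150 147 141 122 110 114 119 120 118 118 120]
214 [119 118 117 119 117 119 119 128 140 146 150 151 152 153 151 152 152 152
 149 150 147 143 129 119 116 118 119 117 118 119]
217 [119 118 118 118 118 117 122 133 143 148 150 152 151 151 153 153 153 151
 150 149 147 142 133 121 117 117 117 118 118 122]
220 [117 119 117 118 117 116 122 136 143 148 150 152 151 151 151 152 153 152
 150 150 146 144 133 122 118 117 117 118 121 144]
223 [117 118 115 115 115 115 123 136 145 148 150 151 150 151 153 152 152 151
 151 148 147 143 137 125 117 114 116 121 142 181]
```

```bash
python3 -c "
from h import *
m=dict(np.load('pics/w10.npz'))
print('cam',-m['R'].T@m['t'])
for z in (.078,.080,.082):
  for y in (.004,.005,.006,.007):
    a=proj('wrist',[.526,y+.0045,z],m);b=proj('wrist',[.526,y+.006,z+.0015],m);print(z,y,a.round(1),b.round(1))
print(proj('wrist',[.527,.006,.08],m))
"
```

```text
cam [0.5298817  0.08994037 0.32463724]
0.078 0.004 [259.1 201.4] [259.  200.3]
0.078 0.005 [259.1 200.3] [259.  199.2]
0.078 0.006 [259.  199.2] [258.9 198.1]
0.078 0.007 [259.  198.1] [258.9 197. ]
0.08 0.004 [259.1 202.1] [259. 201.]
0.08 0.005 [259.1 201. ] [259.  199.9]
0.08 0.006 [259.  199.9] [258.9 198.8]
0.08 0.007 [259.  198.8] [258.9 197.7]
0.082 0.004 [259.1 202.8] [259.  201.7]
0.082 0.005 [259.1 201.7] [259.  200.6]
0.082 0.006 [259.  200.6] [258.9 199.5]
0.082 0.007 [259.  199.5] [258.9 198.4]
[260.37020541 204.79222868]
```

```bash
python3 -m jog '[{"grip":1.5,"tx":0.4,"ty":0,"tz":0,"wx":0,"wy":0,"wz":0},{"grip":1.5,"tx":0,"ty":0,"tz":0,"wx":0,"wy":0,"wz":0},{"grip":1.5,"tx":0,"ty":0,"tz":0,"wx":0,"wy":0,"wz":0}]';python3 -c "
from h import *
plan(.5263,.0017,.15,-2.5)
"
```

```text
time_s: 13.57
eef_pos: [0.5256, 0.0021, 0.3468]
orientation: [-0.491, 0.489, -0.509, 0.511]
wrist_force: [-0.5, 0.4, -0.6]
opening: 0.02
t 13.57 p [0.5256 0.0021 0.3468] grasp [0.5261 0.0021 0.1748] jaw -2.28 q6 -0.0 open 0.02 F [-0.46  0.43 -0.56]
turn deg [-0.18  0.22 -0.02] rows 0.03
shift cm after turn [0.03 2.48 0.07]  now axes [0.03 2.48 0.06] rows 0.5954880864500122
```

Now descend to foot ≈ 30 mm.

```bash
python3 -m jog '[{"grip":1.5,"tx":0,"ty":1,"tz":0,"wx":0,"wy":0,"wz":0},{"grip":1.5,"tx":0,"ty":1,"tz":0,"wx":0,"wy":0,"wz":0},{"grip":1.5,"tx":0,"ty":0,"tz":0,"wx":0,"wy":0,"wz":0}]';python3 -c "
from h import *
plan(.5263,.0017,.15,-2.5)
m=cams.camera_model('wrist');p,d=cams.read_camera('wrist');cv2.imwrite('pics/w11.png',p);np.savez('pics/w11',**m)
cv2.imwrite('pics/w11c.png',cv2.resize(p[150:260,200:310],None,fx=5,fy=5,interpolation=cv2.INTER_CUBIC))
print('cam',-m['R'].T@m['t'],proj('wrist',[.5264,.0018,.06],m))
"
```

```text
time_s: 13.82
eef_pos: [0.526, 0.0018, 0.3265]
orientation: [-0.491, 0.488, -0.508, 0.512]
wrist_force: [-0.8, 0.2, -1.8]
opening: 0.0201
t 13.82 p [0.526  0.0018 0.3265] grasp [0.5271 0.0018 0.1545] jaw -2.32 q6 -0.0 open 0.0201 F [-0.85  0.19 -1.77]
turn deg [-0.36  0.18 -0.02] rows 0.05
shift cm after turn [0.01 0.45 0.03]  now axes [0.01 0.45 0.03] rows 0.10730370155057233
cam [0.53082281 0.08559842 0.30672749] [256.71098064 203.92516192]
```

View pics/w11c.png

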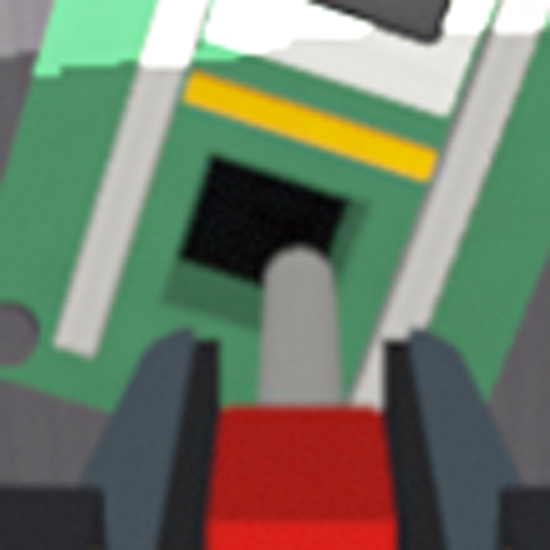

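```bash
cat > rel.py <<'E'
from h import *
import sys
def rel(f,zf,ax=None):
    m=dict(np.load(f'pics/{f}.npz'));p=cv2.imread(f'pics/{f}.png');hsv=cv2.cvtColor(p,cv2.COLOR_BGR2HSV)
    ye=cv2.inRange(hsv,(20,120,80),(35,255,255));z=np.zeros_like(ye);z[140:215,225:305]=ye[140:215,225:305]
    M=cv2.moments(z,True);u=(M['m10']/M['m00'],M['m01']/M['m00']);rc=onz('wrist',u,.051,m)
    a=np.radians(68.9);y=np.array([np.cos(a),np.sin(a)]);x=np.array([y[1],-y[0]])
    h=rc[:2]+x*.0038-y*.0242
    # foot by shaft mask: gray low saturation bright
    k=((hsv[...,1]<40)&(hsv[...,2]>75)&(hsv[...,2]<200)).astype(np.uint8)
    k[:, :240]=0;k[:,280:]=0;k[:185]=0;k[235:]=0
    n,l,s,c=cv2.connectedComponentsWithStats(k)
    i=1+np.argmax(s[1:,4]);ys,xs=np.where(l==i);top=ys.min()
    row=top+5;cc=xs[ys==row];col=(cc.min()+cc.max())/2
    g=hsv[...,2].astype(float);c0=int(round(col))
    prof=g[top-4:top+5,c0-1:c0+2].mean(1);print('prof',top-4,prof.round(),'width',cc.max()-cc.min()+1)
    thr=(prof[0]+prof[-1])/2;j=np.argmax(prof>thr);edge=top-4+j-(prof[j]-thr)/(prof[j]-prof[j-1])
    # solve foot centre so silhouette matches
    from scipy.optimize import fsolve
    f2=lambda X:[proj('wrist',[X[0],X[1],zf],m)[0]-col, proj('wrist',[X[0],X[1]+.006,zf+.0015],m)[1]-edge]
    X=fsolve(f2,[.526,.002]);print('col',col,'edge',round(edge,2),'foot',X.round(4),'hole',h.round(4),'move mm',((h-X)*1000).round(2))
    d=(h-X)*100;j=np.radians(-2.3);print('tx',round(d@[np.sin(j),-np.cos(j)],2),'tz',round(d@[np.cos(j),np.sin(j)],2))
rel(sys.argv[1],float(sys.argv[2]))
E
python3 rel.py w10 .0798; python3 rel.py w11 .062
```

```text
prof 195 [ 11.  10.   9.  29.  82. 133. 154. 156. 154.] width 14
col 259.5 edge 199.02 foot [0.5262 0.0057] hole [0.5265 0.0018] move mm [ 0.32 -3.92]
tx 0.39 tz 0.05
prof 195 [ 29.  39.  45.  54.  63.  71.  83. 100. 114.] width 27
col 266.0 edge 199.98 foot [5.344e-01 2.000e-04] hole [0.5264 0.0019] move mm [-8.07  1.64]
tx -0.13 tz -0.81
```

```bash
python3 - <<'E'
from h import *
from scipy.optimize import fsolve
p=cv2.imread('pics/w11.png');g=cv2.cvtColor(p,cv2.COLOR_BGR2GRAY)
for r in range(195,215,2): print(r,g[r,248:276])
m=dict(np.load('pics/w11.npz'))
for col,edge,zf in ((259.5,198.7,.060),(259.5,198.7,.063)):
    print(fsolve(lambda X:[proj('wrist',[X[0],X[1],zf],m)[0]-col, proj('wrist',[X[0],X[1]+.006,zf+.0015],m)[1]-edge],[.526,.002]))
E
```

```text
195 [ 12   9  13  11  10  12   9   9   7   6   6   6   5   5   6  14  14   8
  19  45  72  82  83  90 103 113 118 117]
197 [ 10  12  11  18  11   8  11   8   6   9   2   5   3   7   9  12  14  12
  34  68  81  85  90 101 111 116 117 116]
199 [ 14  12  16  14  15  10  10  18  35  52  67  84  85  70  53  32  16  23
  58  77  81  86 100 111 115 117 118 116]
201 [ 10   9  11   6   8  25  59 102 132 146 148 153 153 151 145 125  92  66
  71  79  83  96 106 114 116 117 116 116]
203 [ 12  15  14   8  28  79 125 146 150 149 150 151 151 151 152 152 146 130
 101  84  90 104 113 116 117 117 116 117]
205 [ 38  27  20  15  57 118 144 147 150 149 150 150 151 151 150 150 149 144
 118  99 102 110 115 117 116 116 116 114]
207 [ 89  86  78  67  84 126 145 147 148 149 151 150 150 150 150 149 148 143
 127 113 110 115 117 115 117 116 115 114]
209 [ 89  89  89  90 107 133 145 148 148 150 149 152 152 151 150 149 147 144
 137 121 115 117 118 117 117 117 114 114]
211 [ 89  90  87  91 110 135 145 147 149 148 150 151 151 151 151 149 148 145
 140 127 117 116 117 117 117 117 115 117]
213 [ 87  87  87  92 114 137 145 146 150 151 150 151 151 150 150 147 147 145
 140 128 119 117 118 117 117 116 117 125]
[0.5288142  0.00099487]
[0.52883596 0.00195658]
```

```bash
python3 -m jog '[{"grip":1.5,"tx":0,"ty":0,"tz":-0.06,"wx":-0.35,"wy":0,"wz":0},{"grip":1.5,"tx":0,"ty":0,"tz":0,"wx":0,"wy":0,"wz":0}]';cat > look.py <<'E'
from h import *
import sys
f=sys.argv[1]
plan(.5263,.0017,.15,-2.5)
m=cams.camera_model('wrist');p,d=cams.read_camera('wrist');cv2.imwrite(f'pics/{f}.png',p);np.savez(f'pics/{f}',**m)
cv2.imwrite(f'pics/{f}c.png',cv2.resize(p[150:260,200:310],None,fx=5,fy=5,interpolation=cv2.INTER_CUBIC))
from scipy.optimize import fsolve
hsv=cv2.cvtColor(p,cv2.COLOR_BGR2HSV)
ye=cv2.inRange(hsv,(20,120,80),(35,255,255));z=np.zeros_like(ye);z[130:215,225:305]=ye[130:215,225:305]
M=cv2.moments(z,True);u=(M['m10']/M['m00'],M['m01']/M['m00']);rc=onz('wrist',u,.051,m)
a=np.radians(68.9);y=np.array([np.cos(a),np.sin(a)]);x=np.array([y[1],-y[0]])
h=rc[:2]+x*.0038-y*.0242
g=cv2.cvtColor(p,cv2.COLOR_BGR2GRAY).astype(float)
# edge: last dark row above shaft along col 259
j=np.where((g[190:230,257:262].mean(1)<75))[0].max()+190
v=g[j:j+2,257:262].mean(1);edge=j+(75-v[0])/(v[1]-v[0])
r=int(edge)+4;s=g[r,240:285];up=np.where(s[:20]<(82))[0].max()+240
prof=g[r,245:280];print('row',r,prof.astype(int))
gx=np.gradient(cv2.GaussianBlur(g[r:r+1,:],(3,1),0)[0]);L=245+np.argmax(gx[245:259]);R=260+np.argmin(gx[260:274]);col=(L+R)/2
o,q,Rr=pose();zf=q[2]-.2646
X=fsolve(lambda X:[proj('wrist',[X[0],X[1],zf],m)[0]-col, proj('wrist',[X[0],X[1]+.006,zf+.0015],m)[1]-edge],[.526,.002])
print('col',L,R,'edge',round(edge,2),'zf',zf.round(4),'foot',X.round(4),'hole',h.round(4),'move mm',((h-X)*1000).round(2))
E
python3 look.py w12
```

```text
time_s: 14.03
eef_pos: [0.5255, 0.0018, 0.3265]
orientation: [0.49, -0.49, 0.51, -0.51]
wrist_force: [-0.5, 0.4, -2.3]
opening: 0.0198
t 14.03 p [0.5255 0.0018 0.3265] grasp [0.5252 0.0019 0.1545] jaw -2.32 q6 -0.0 open 0.0198 F [-0.51  0.42 -2.34]
turn deg [ 0.08  0.18 -0.02] rows 0.03
shift cm after turn [0.01 0.45 0.08]  now axes [0.01 0.45 0.08] rows 0.1093602398731552
row 203 [ 38  25  21  15  11   9   6  29  80 126 145 150 150 151 151 151 151 152
 153 146 121  73  49  67  79  83  96 107 114 115 117 117 116 116 116]
col 253 265 edge 199.07 zf 0.062 foot [0.5258 0.0014] hole [0.5264 0.0019] move mm [0.55 0.47]
```

View pics/w12c.png

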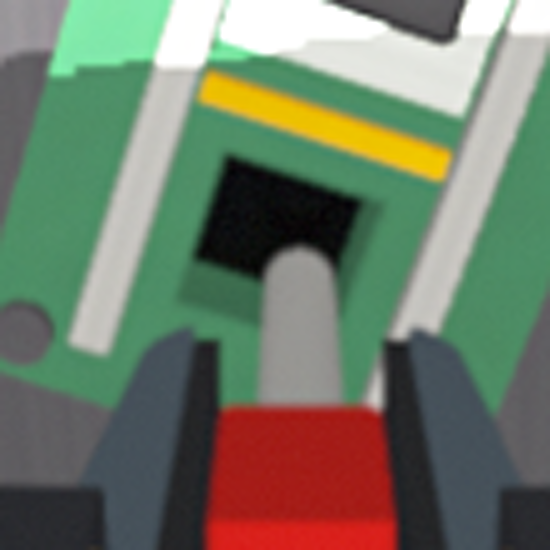

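```bash
python3 -m jog '[{"grip":1.5,"tx":0,"ty":1.2,"tz":0.05,"wx":0,"wy":0,"wz":0},{"grip":1.5,"tx":0,"ty":1.2,"tz":0,"wx":0,"wy":0,"wz":0},{"grip":1.5,"tx":0,"ty":0,"tz":0,"wx":0,"wy":0,"wz":0}]';python3 look.py w13
```

```text
time_s: 14.33
eef_pos: [0.5263, 0.0018, 0.3012]
orientation: [-0.49, 0.489, -0.51, 0.51]
wrist_force: [-0.8, 0.9, -1.9]
opening: 0.0198
t 14.33 p [0.5263 0.0018 0.3012] grasp [0.5266 0.0019 0.1292] jaw -2.32 q6 -0.0 open 0.0198 F [-0.8   0.94 -1.91]
turn deg [-0.08  0.18 -0.02] rows 0.03
shift cm after turn [ 0.01 -2.08 -0.  ]  now axes [ 0.01 -2.08  0.  ] rows 0.4985217771105942
row 203 [ 15  11  11  17  10  12   4  28  78 124 144 148 147 147 149 148 149 149
 149 145 122  73  27  12  45  71  80  82  83  93 104 112 116 116 116]
col 253 266 edge 199.08 zf 0.0373 foot [0.5278 0.0015] hole [0.5264 0.002 ] move mm [-1.43  0.45]
```

View pics/w13c.png

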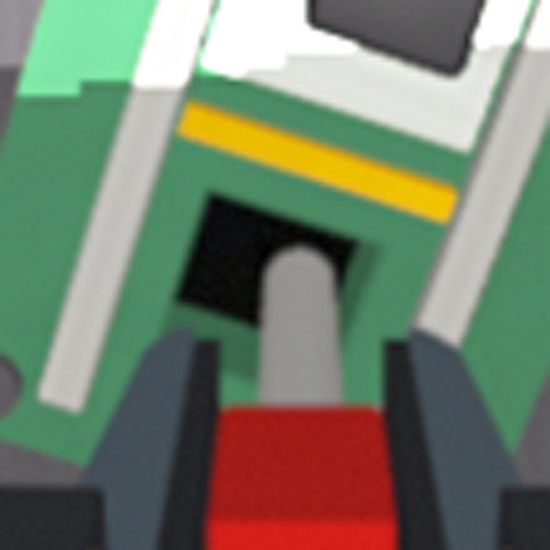

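```bash
python3 -m jog '[{"grip":1.5,"tx":-0.04,"ty":0.5,"tz":-0.08,"wx":-0.1,"wy":0,"wz":0},{"grip":1.5,"tx":0,"ty":0.4,"tz":0,"wx":0,"wy":0,"wz":0},{"grip":1.5,"tx":0,"ty":0,"tz":0,"wx":0,"wy":0,"wz":0}]';python3 look.py w14
```

```text
time_s: 14.63
eef_pos: [0.5257, 0.0023, 0.2917]
orientation: [0.49, -0.49, 0.51, -0.51]
wrist_force: [-0.5, -0.1, -1.6]
opening: 0.0199
t 14.63 p [0.5257 0.0023 0.2917] grasp [0.5256 0.0024 0.1197] jaw -2.31 q6 -0.0 open 0.0199 F [-0.45 -0.09 -1.63]
turn deg [ 0.06  0.19 -0.02] rows 0.03
shift cm after turn [ 0.06 -3.03  0.06]  now axes [ 0.05 -3.03  0.06] rows 0.7270031499185379
row 203 [ 11  12  13  11  11   7   5  28  76 122 144 147 147 148 147 147 149 149
 147 143 118  73  24   7   6   4   6  31  65  80  83  86  92 101 107]
col 253 266 edge 199.16 zf 0.0274 foot [0.5266 0.0018] hole [0.5264 0.002 ] move mm [-0.2   0.14]
```

View pics/w14c.png

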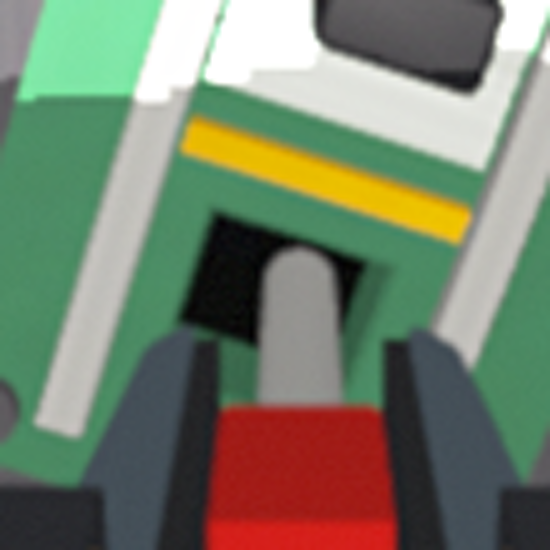

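```bash
python3 -m jog '[{"grip":1.5,"tx":0,"ty":0.4,"tz":0,"wx":0,"wy":0,"wz":0},{"grip":1.5,"tx":0,"ty":0.4,"tz":0,"wx":0,"wy":0,"wz":0},{"grip":1.5,"tx":0,"ty":0.2,"tz":0,"wx":0,"wy":0,"wz":0},{"grip":1.5,"tx":0,"ty":0,"tz":0,"wx":0,"wy":0,"wz":0}]';python3 look.py w15
```

```text
time_s: 15.02
eef_pos: [0.526, 0.0023, 0.2815]
orientation: [0.49, -0.49, 0.51, -0.51]
wrist_force: [-0.7, 0.2, -2.1]
opening: 0.0198
t 15.02 p [0.526  0.0023 0.2815] grasp [0.526  0.0023 0.1095] jaw -2.31 q6 -0.0 open 0.0198 F [-0.66  0.2  -2.05]
turn deg [-0.    0.19 -0.02] rows 0.03
shift cm after turn [ 0.06 -4.05  0.04]  now axes [ 0.06 -4.05  0.04] rows 0.9722024341865286Traceback (most recent call last):
  File "look.py", line 15, in <module>
    j=np.where((g[190:230,257:262].mean(1)<75))[0].max()+190
      ~~~~~~~~~~~~~~~~~~~~~~~~~~~~~~~~~~~~~~~~~~~~~~~~^^
    return umr_maximum(a, axis, None, out, keepdims, initial, where)
ValueError: zero-size array to reduction operation maximum which has no identity
```

```bash
python3 -m jog '[{"grip":1.5,"tx":0,"ty":0.4,"tz":0,"wx":0,"wy":0,"wz":0},{"grip":1.5,"tx":0,"ty":0.3,"tz":0,"wx":0,"wy":0,"wz":0},{"grip":1.5,"tx":0,"ty":0,"tz":0,"wx":0,"wy":0,"wz":0}]';python3 -c "
from h import *
plan(.5263,.0017,.096,-2.5)"
```

```text
time_s: 15.32
eef_pos: [0.526, 0.0023, 0.2742]
orientation: [0.49, -0.49, 0.51, -0.51]
wrist_force: [-0.5, -0.1, -2.4]
opening: 0.0202
t 15.32 p [0.526  0.0023 0.2742] grasp [0.526  0.0024 0.1022] jaw -2.31 q6 -0.0 open 0.0202 F [-0.45 -0.13 -2.41]
turn deg [-0.01  0.19 -0.02] rows 0.03
shift cm after turn [0.06 0.62 0.04]  now axes [0.06 0.62 0.04] rows 0.14951955306963452
```

```bash
python3 -m jog '[{"grip":1.5,"tx":0,"ty":0.3,"tz":0,"wx":0,"wy":0,"wz":0},{"grip":1.5,"tx":0,"ty":0.2,"tz":0,"wx":0,"wy":0,"wz":0},{"grip":1.5,"tx":0,"ty":0.1,"tz":0,"wx":0,"wy":0,"wz":0},{"grip":1.5,"tx":0,"ty":0,"tz":0,"wx":0,"wy":0,"wz":0}]';python3 -c "
from h import *
plan(.5263,.0017,.096,-2.5)"
```

```text
time_s: 15.65
eef_pos: [0.5265, 0.0023, 0.2686]
orientation: [0.49, -0.49, 0.51, -0.51]
wrist_force: [-4.5, 1.1, 5.0]
opening: 0.0199
t 15.65 p [0.5265 0.0023 0.2686] grasp [0.5265 0.0024 0.0966] jaw -2.32 q6 -0.0 open 0.0199 F [-4.51  1.12  4.99]
turn deg [ 0.    0.18 -0.02] rows 0.03
shift cm after turn [ 0.06  0.06 -0.02]  now axes [ 0.06  0.06 -0.02] rows 0.021092751044604865
```

```bash
python3 -m jog '[{"grip":1.5,"tx":0,"ty":0.05,"tz":0,"wx":0,"wy":0,"wz":0},{"grip":1.5,"tx":0,"ty":0,"tz":0,"wx":0,"wy":0,"wz":0},{"grip":4,"tx":0,"ty":0,"tz":0,"wx":0,"wy":0,"wz":0},{"grip":4,"tx":0,"ty":0,"tz":0,"wx":0,"wy":0,"wz":0},{"grip":4,"tx":0,"ty":0,"tz":0,"wx":0,"wy":0,"wz":0},{"grip":4,"tx":0,"ty":0,"tz":0,"wx":0,"wy":0,"wz":0}]';python3 look.py w16 2>/dev/null
```

```text
time_s: 16.15
eef_pos: [0.527, 0.0023, 0.2688]
orientation: [-0.49, 0.49, -0.51, 0.51]
wrist_force: [-0.4, -0.4, -0.0]
opening: 0.0399
t 16.15 p [0.527  0.0023 0.2688] grasp [0.5271 0.0023 0.0968] jaw -2.31 q6 -0.0 open 0.0399 F [-0.45 -0.4  -0.04]
turn deg [-0.02  0.19 -0.02] rows 0.03
shift cm after turn [ 0.06 -5.32 -0.07]  now axes [ 0.06 -5.32 -0.07] rows 1.2751539371016538
```

View pics/w16.png

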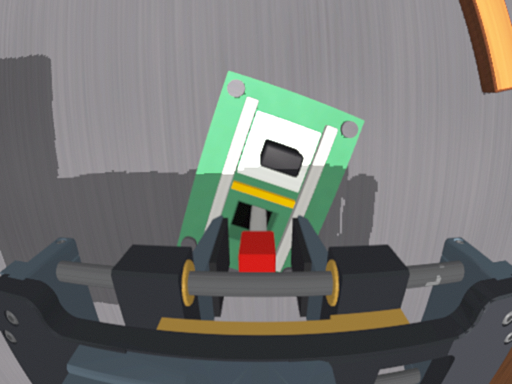

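Released, with clear gaps either side of the grip. Rising straight up.

```bash
python3 -m jog '[{"grip":4,"tx":0,"ty":-1,"tz":0,"wx":0,"wy":0,"wz":0},{"grip":4,"tx":0,"ty":-2,"tz":0,"wx":0,"wy":0,"wz":0},{"grip":5,"tx":0,"ty":-3,"tz":0,"wx":0,"wy":0,"wz":0},{"grip":5,"tx":0,"ty":-4,"tz":0,"wx":0,"wy":0,"wz":0},{"grip":5,"tx":0,"ty":-4,"tz":0,"wx":0,"wy":0,"wz":0},{"grip":5,"tx":0,"ty":0,"tz":0,"wx":0,"wy":0,"wz":0},{"grip":5,"tx":0,"ty":0,"tz":0,"wx":0,"wy":0,"wz":0}]';python3 -c "
from h import *
plan(.5263,.0017,.22,-2.5)
for n in ('scene','wrist','top'):
    p,d=cams.read_camera(n);cv2.imwrite(f'pics/{n}17.png',p)
    if n=='scene':
        cv2.imwrite('pics/s17c.png',cv2.resize(p[140:300,200:400],None,fx=4,fy=3.7,interpolation=cv2.INTER_CUBIC));ms=cams.camera_model('scene')
        hsv=cv2.cvtColor(p,cv2.COLOR_BGR2HSV);k=cv2.inRange(hsv,(0,150,60),(8,255,255));k[:, :230]=0;k[:,330:]=0;k[:130]=0;k[240:]=0
        ys,xs=np.where(k>0);print('red box',xs.min(),xs.max(),ys.min(),ys.max())
        for z in (.112,.080,.128,.096): print(z,proj('scene',[.5264,.002,z],ms))
    if n=='wrist': mw=cams.camera_model('wrist')
"
```

```text
time_s: 16.78
eef_pos: [0.5262, 0.0022, 0.4179]
orientation: [0.489, -0.49, 0.511, -0.509]
wrist_force: [0.4, -0.3, -0.0]
opening: 0.0499
t 16.78 p [0.5262 0.0022 0.4179] grasp [0.5259 0.0023 0.2459] jaw -2.31 q6 0.0 open 0.0499 F [ 0.4  -0.27 -0.03]
turn deg [ 0.11  0.19 -0.02] rows 0.03
shift cm after turn [0.05 2.59 0.01]  now axes [0.05 2.59 0.02] rows 0.6211754076649505
red box 262 273 167 182
0.112 [268.4416429  169.49316829]
0.08 [268.30820578 181.15237633]
0.128 [268.51035715 163.48918861]
0.096 [268.37427211 175.3797611 ]
```

View pics/s17c.png

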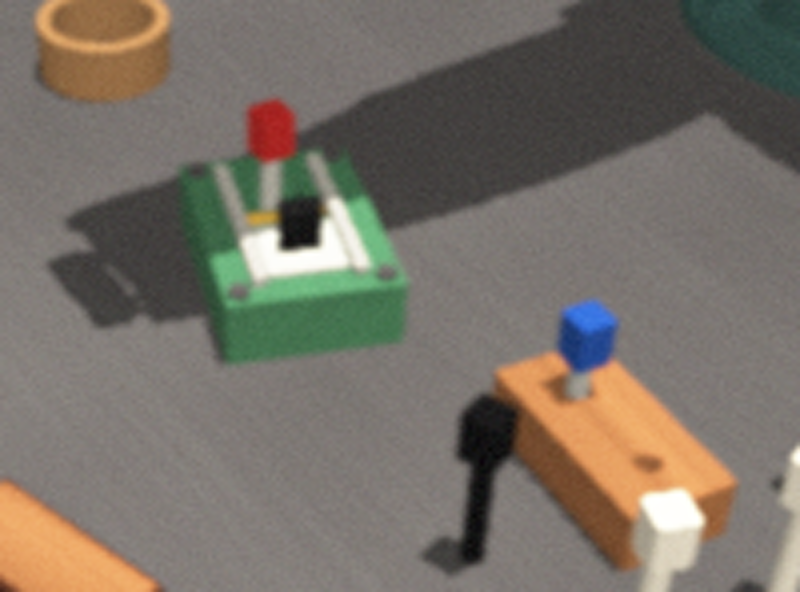

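View pics/wrist17.png

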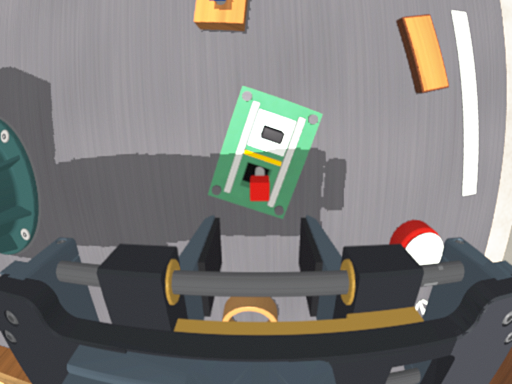

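```bash
python3 -c "
from h import *
m=cams.camera_model('wrist');p,d=cams.read_camera('wrist')
def pt(u,v):
    K,R,t=m['K'],m['R'],m['t'];c,r=ray('wrist',(u,v),m);rc=R@r;return c+r*(d[v,u]/rc[2])
for n,u,v in (('knob',271,134),('knob',270,136),('plate',257,120),('plate',285,145),('deck',235,170),('grip',260,188)): print(n,p[v,u],pt(u,v).round(4))
b=np.array([.5328,.0289]);a=np.radians(68.9);y=np.array([np.cos(a),np.sin(a)])
print('knob block y',(onz('wrist',(270.5,137),.082,m)[:2]-b)@y)
print(proj('wrist',[*(b+.028*y),.082],m))
hsv=cv2.cvtColor(p,cv2.COLOR_BGR2HSV);k=cv2.inRange(p,(0,0,0),(60,60,60))[122:145,258:290];ys,xs=np.where(k>0);print(xs.min()+258,xs.max()+258,ys.min()+122,ys.max()+122)
"
```

```text
knob [111 109 111] [0.5399 0.0566 0.0827]
knob [102 101 104] [0.5388 0.0545 0.0831]
plate [255 255 255] [0.5253 0.0704 0.0494]
plate [255 255 255] [0.5568 0.0402 0.0512]
deck [197 200 202] [0.4972 0.0133 0.055 ]
grip [ 26  34 223] [0.5265 0.0062 0.1119]
knob block y 0.025151411523706247
[273.81016012 135.31218978]
267 282 126 132
```

```bash
python3 -c "
from plant import job_done
job_done()"
```

```text
the job is handed in; nothing more can be done
```

I lifted the shutter about 9 mm, slid it over the ridge to its end stop, lowered it flat and let go. I then took the red-grip pin from the rack, lowered it into the blind hole, let go and backed off straight up. I handed the job in at about 17 s of the 72 s allowed; no verdict is reported.

**Finding the hole:** I did not have to search by touch. The averaged wrist pictures showed the hole about 3.8 mm (x) and 2.3 mm (y) from the well's centre. The pin went in there with no contact force until it met the bottom, at about 5 N.

**Last checks**
- **Pin:** its top measured 111.9 mm (112 expected when home), and it looks upright in the scene view. The wrist force was near zero after release.
- **Shutter:** the knob top measured about 83 mm and the plate about 50 mm, so it lies flat. The slide is about 55–57 mm. A single-pixel estimate of the knob's position came out about 3 mm lower than expected, but still past the 48 mm limit.
- **Bystanders:** the blue pin is still in its socket, and the tape, wood block and tin look untouched in the last pictures. I did not measure whether they had moved.

Some early move commands were refused as "invalid input" until every row carried all seven numbers. One check script also failed on a picture during insertion. Neither affected the result.

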